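# Lock the test-stand spindle with a linch pin

### The job

Draw the linch pin out of its storage sleeve by the shank, lay it on the bench and let go; then take it again by the head, find the cross hole in the stand's spindle and push the pin through until its shoulder is home. Then flip the sprung bail over the spindle and past the pin end so that it snaps shut, let go, and leave the meter, mug and screwdriver where they are.

Things in the scene. Friction and masses are not known exactly. Their poses are not given: they have to be found in the camera images.
- linch_pin: steel linch pin, 0.3 kg. Origin on its axis at the shoulder (front of the head); x along the shank to the tip, z up. At the start it lies in the sleeve, shoulder 4 mm inside the mouth, only the shank sticking out, axis 17 mm above the bench; lying flat on the bench its axis is 11 mm up. Balance point 33 mm behind the shoulder. A 9 mm cross pivot, 56 mm long along y, lies at x = -36 mm.
- pin_head (a point): where to grip the pin's head: on the axis 12 mm behind the shoulder. Head: square block 22 x 22 mm, from the shoulder back to x = -42 mm; grip its side (y) faces.
- pin_tip (a point): end of the pin's nose, on the axis 58 mm ahead of the shoulder. Shank: 12 x 12 mm square for 44 mm from the shoulder, then a round cone 14 mm long, from 12 to 5 mm diameter.
- bail (a joint): angle (rad) of the sprung wire bail: 2.95 folded back behind the head (start, far bar 19 mm above the pivot), 1.57 standing up along the pin's +z, 0 snapped shut, far bar across beyond the tip. A spring drives it shut with 0.06 N m against 0.045 N m of hinge friction, so its weight keeps it folded back; lifting it takes about 0.3 N at the bar; let go below 1.5 rad it snaps shut by itself.
- bail_bar (a point): middle of the bail's far bar, which lies along the pin's y. Bail: U of 7 mm round wire, 43 mm wide inside, far bar 102 mm from the pivot; pivot on the pin axis 36 mm behind the shoulder. The bar can be pinched from above between its arms.
- caddy: fixed grey storage sleeve: roofed box 150 mm long, 74 mm wide, 50 mm high (walls and roof 5 mm, floor 6 mm), closed at the back. Origin on the bench under the centre of its mouth; x points out of the mouth, the way the pin is drawn. The pin with bail folded back is wholly out once drawn 145 mm.
- stand: fixed aluminium plate 90 x 90 x 20 mm, origin at the centre of its underside; z up, x the way the pin is pushed. A steel spindle rises through its middle, 28 mm along x (faces at x = -14 and 14 mm), 26 mm along y, with a 14 mm square through hole along x at y = 0.
- spindle_mid (a point): point of the stand on the spindle's axis 58 mm above the bench. The spindle is set at a different height each time: the hole's centre is anywhere 50 to 66 mm above the bench (not measured: feel or look for it), the spindle's top always 24 mm above the hole's centre. Home: the shoulder bears on the face at x = -14 mm, pin x along stand x.
- meter: bystander: black hand-held meter 75 x 150 x 38 mm lying on the bench; origin at the centre of its underside
- mug: bystander: white mug 80 mm across, 90 mm high, origin at the centre of its underside
- screwdriver: bystander: screwdriver lying on the bench along its x axis

How it is judged:
By the outcome, as a careful person would: the job done as asked, in the order asked, and still so for the second after the job is handed in, with the robot touching nothing.
It also fails if it takes over 72 s, if anything falls off the work surface, if the arm or the gripper's body presses on something with over 40 N, if the wrist force passes 120 N, or if a joint passes its speed limit or range.

### The arm

A 7-joint arm with a two-finger parallel gripper is mounted at the origin on the work surface. World frame = base frame: x ahead of the robot, y to its left, z up, the work surface at z = 0. Lengths are in m, angles in degrees, forces in N, time in s.
With the tool pointing down it reaches from about 0.35 to 0.9 m from the base axis. Payload 7.2 kg.
Tool frame: the origin (TCP) lies at the very end of the fingers, on their centre line; the grasp point (between the pads) lies 19 mm behind it; y points along the fingers, x is the direction in which the jaws open and shut, and the axes are right-handed (so a half turn about y gives the same grasp; the last joint's range is limited). The gripper opens to 85 mm and grips with 20 to 120 N. Pads are 22 mm wide; open, the fingers measure 114 mm over their backs; the gripper's body (76 mm by 85 mm) begins 54 mm behind the grasp point. The pads swing forward as they close: fully open they stand 13 mm farther back than shut.
Start: joints at [-3.908, 23.554, -0.728, 91.456, 0.321, 64.991, -4.71], TCP at [0.625, -0, 0.2] pointing down, gripper open.
Joint ranges: [-169.25, 169.25], [-16.82, 113.86], [-84.01, 82.57], [7.8, 145.47], [-59.2, 239.2], [7.22, 106.19], [-163.78, 163.78]. Speed limits (degrees/s): [136.94, 136.94, 172.46, 172.46, 180, 180, 180].

### API

Orientations are given as [roll, pitch, yaw] about the fixed x, y, z axes, in that order (R = Rz(yaw) Ry(pitch) Rx(roll)).
In Python, from plant import manip gives the robot as it stands.
- The arm moves only by the tool step_arm, never from a script. Its argument "series" is a list of rows, each a list of 3 entries, a list of its own where there are three numbers: the shift along the world's x, y, z in m, then the turn about the world's z in degrees, then the opening in per cent of the stroke, from 0 (shut) to 100 (fully open). In form: [[[tx, ty, tz], roll, grip], ...]. A call has exactly 10 rows; each row shifts and turns the commanded pose from where the row before left it; what a row does not reach is not made up. A row lasts 1/8 s, in which the tool goes at most 62.5 mm and 10.7 degrees, less where a joint would pass 70% of its speed; a pose out of reach is approached as far as the arm can. A call is refused whole if a number of a shift passes 0.0625 or a number of a turn 10.7, either way. A call with a gripper value outside its range is refused whole. The fingers move at their own pace and stop on an object; "grip_force" is the grip in N (left out, the last holds). Time passes only in rows, so rows that do not move let the fingers close, or fill a call up. It gives the time, the measured TCP pose, the force and the opening at its end, in the units of the state.
- manip.state(): the state, without advancing time (a new reading comes with each control period).
- manip.camera(name): name is "scene" or "side" or "wrist"; returns a dict with "image" (480x640x3 uint8, red, green, blue), "camera_matrix" (3x3 intrinsics, pixels), "k1" (the pictures are not rectified: a ray, as slopes to the right and down, at radius r is drawn at 1 + k1 r^2 times it, then the intrinsics apply), "R" (3x3) and "t" (3): a world point X has camera coordinates R X + t; the wrist camera has in their place "mount" (4x4, takes a point from camera to tool coordinates, whose origin is the TCP and whose axes are the tool frame's). Camera axes: x right, y down, z forward; pixel columns grow to the right and rows downward; lengths in m; the calibration is good to about 2 mm. A picture is of the moment at which its call begins: read the wrist's pose just before it. There is no depth.
- manip.finish_job(): hands the job in, once; it reports no verdict.
The state is a dict: "t": time; "joint_pos": joint angles; "dq": joint speeds; "tau": joint torques, N m; "ee_pos": TCP position; "tcp_rot": TCP orientation; "wrist_force": force on the tool from outside, world axes, zero at the start; "moment": the same for the moment, N m; "width": opening from 0.0 (shut) to 1.0 (fully open).
Only numpy, scipy, OpenCV 4.12 (cv2) and the standard library are available. Lean on these libraries where they do the work, as an engineer would, in place of code of your own. Each camera call takes 0.05 s, during which the arm holds its last target.

## Working session

There is one attempt and no reset: what is moved stays moved. The work goes in short steps, Python scripts to look and compute and a tool call to move; the robot and the scene stay as the last step left them, time stands still between calls to the robot, and variables do not carry over. Pictures are saved under pics/ and viewed, and the job is handed in when it is done.

Besides the shell and the picture viewer there is one more tool, called after ">>>" as a command line: name --argument value ..., lists and objects as JSON in quotes. step_arm: Moves the arm, as the interface text tells. Its arguments: {"type":"object","properties":{"series":{"type":"array"},"grip_force":{"type":"number"}},"required":["series"]}

```bash
ls; mkdir -p pics; python3 - <<'E'
from plant import manip
import cv2
s=manip.state();print(s)
for n in ["scene","side","wrist"]:
    c=manip.camera(n)
    cv2.imwrite(f"pics/{n}0.png",c["image"][:,:,::-1])
    print(n,{k:v for k,v in c.items() if k!="image"})
E
```

```text
pics
{'t': 0.0, 'joint_pos': array([-3.90733892, 23.60038945, -0.72982543, 91.50541346,  0.3202803 ,
       64.99217203, -4.70994842]), 'dq': array([ 0.07751466,  0.03121527,  0.01521324, -0.00993794,  0.01141442,
        0.00470485, -0.0282047 ]), 'tau': array([-1.18789325e-03, -6.00636005e+01,  6.81361444e-01, -2.99419034e+01,
        1.37590774e-02,  1.04116063e-02,  2.51732433e-05]), 'ee_pos': array([ 6.24426904e-01, -3.07988576e-05,  1.99439197e-01]), 'tcp_rot': array([-9.00057273e+01,  9.57737691e-02,  2.05903485e-03]), 'wrist_force': array([ 0.66208253,  0.34826691, -0.09535276]), 'moment': array([-0.03770595,  0.01957492, -0.06300248]), 'width': 1.001199163962656}
scene {'camera_matrix': array([[548.13629587,   0.        , 320.42727025],
       [  0.        , 548.13629587, 233.19395755],
       [  0.        ,   0.        ,   1.        ]]), 'k1': -0.08254202882010665, 'R': array([[-0.06801465,  0.99751518, -0.01837026],
       [ 0.61805238,  0.02767279, -0.78564971],
       [-0.78318916, -0.06478948, -0.61839879]]), 't': array([ 0.02541865, -0.30344104,  1.43530806])}
side {'c
[... 256 characters left out ...]
  [-0.04621774,  0.49807015, -0.86590418],
       [ 0.04092546, -0.86515859, -0.49982569]]), 't': array([0.55619383, 0.11167508, 1.06834097])}
wrist {'camera_matrix': array([[389.77699104,   0.        , 315.67329537],
       [  0.        , 389.77699104, 247.23540037],
       [  0.        ,   0.        ,   1.        ]]), 'k1': -0.07709943343071952, 'mount': array([[ 9.99999700e-01, -9.86031268e-05, -7.68791706e-04,
         9.09629951e-04],
       [ 7.11628295e-04, -2.76273166e-01,  9.61078889e-01,
        -1.74302685e-01],
       [-3.07161902e-04, -9.61079148e-01, -2.76273013e-01,
         6.87383966e-02],
       [ 0.00000000e+00,  0.00000000e+00,  0.00000000e+00,
         1.00000000e+00]])}
```

View pics/scene0.png

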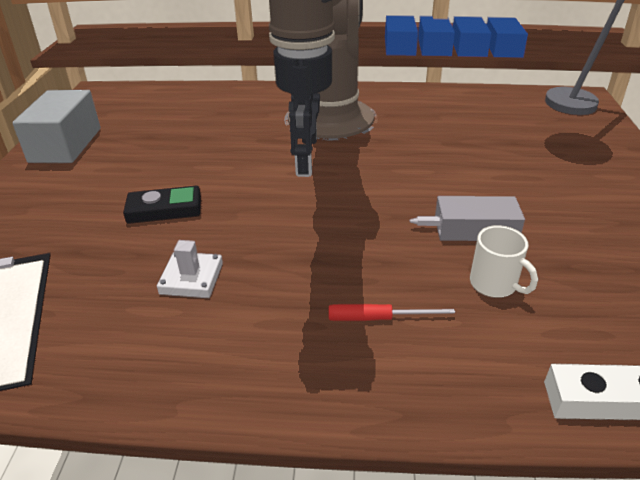

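View pics/side0.png

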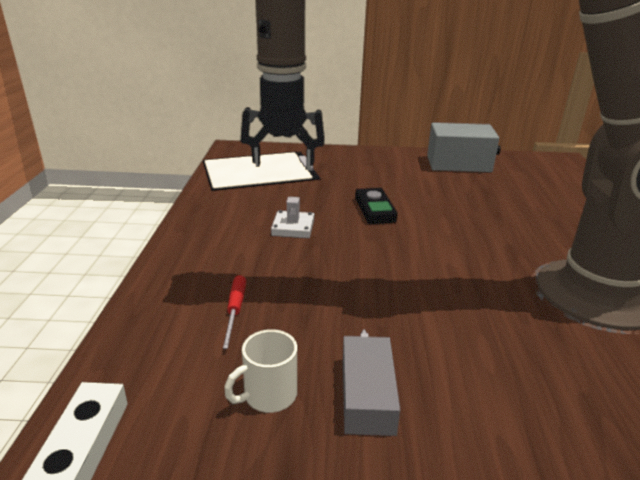

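View pics/wrist0.png

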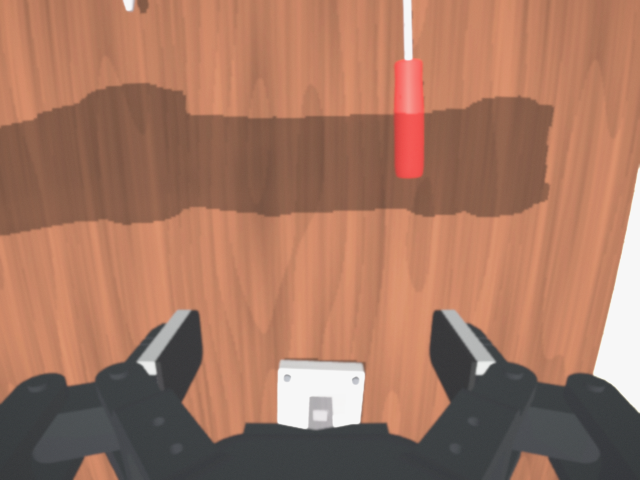

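The scene shows the sleeve at (480,218), with the pin nose at (415,221) pointing left (−y). The mug is at (500,262), the screwdriver along row 312, the stand at (190,270) and the meter at (162,203). I'll write the ray helpers and enlarge the relevant parts.

```bash
cat > h.py <<'E'
import numpy as np, cv2
from plant import manip
from scipy.spatial.transform import Rotation as Ro
def grab(n,name=None):
    s=manip.state(); c=manip.camera(n)
    if n=="wrist":
        T=np.eye(4);T[:3,:3]=Ro.from_euler('xyz',s['tcp_rot'],degrees=True).as_matrix();T[:3,3]=s['ee_pos']
        W=T@c['mount']; c['R']=W[:3,:3].T; c['t']=-c['R']@W[:3,3]
    if name: cv2.imwrite(f"pics/{name}.png",c["image"][:,:,::-1])
    return c
def ray(c,px):
    p=np.array(px,float).reshape(-1,2)
    n=cv2.undistortPoints(p[:,None],c['camera_matrix'],np.array([c['k1'],0,0,0.]))[:,0]
    d=np.c_[n,np.ones(len(n))]@c['R']; o=-c['R'].T@c['t']
    return o,d/np.linalg.norm(d,axis=1)[:,None]
def onz(c,px,z):
    o,d=ray(c,px); return o+d*((z-o[2])/d[:,2])[:,None]
def tri(cs,pxs):
    A=np.zeros((3,3));b=np.zeros(3)
    L=[]
    for c,p in zip(cs,pxs):
        o,d=ray(c,p);d=d[0];M=np.eye(3)-np.outer(d,d);A+=M;b+=M@o;L.append((o,M))
    x=np.linalg.solve(A,b); return x,[np.linalg.norm(M@(x-o)) for o,M in L]
def proj(c,X):
    X=np.array(X,float).reshape(-1,3)
    return cv2.projectPoints(X,cv2.Rodrigues(c['R'])[0],c['t'],c['camera_matrix'],np.array([c['k1'],0,0,0.]))[0][:,0]
def crop(c,x,y,w,h,k,name):
    im=c["image"][y:y+h,x:x+w,::-1]; cv2.imwrite(f"pics/{name}.png",cv2.resize(im,None,fx=k,fy=k,interpolation=cv2.INTER_CUBIC))
E
python3 - <<'E'
from h import *
a=grab("scene");b=grab("side")
crop(a,140,230,100,75,8,"s1");crop(b,260,185,64,60,10,"d1")
crop(a,400,185,133,100,6,"s2");crop(b,320,320,100,120,5,"d2")
E
```

```text
(no output)
```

View pics/s1.png

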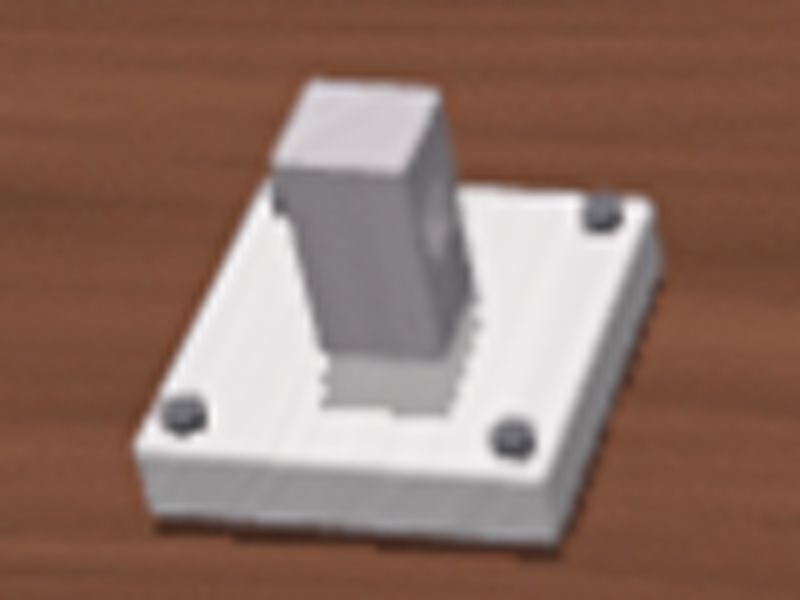

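View pics/d1.png

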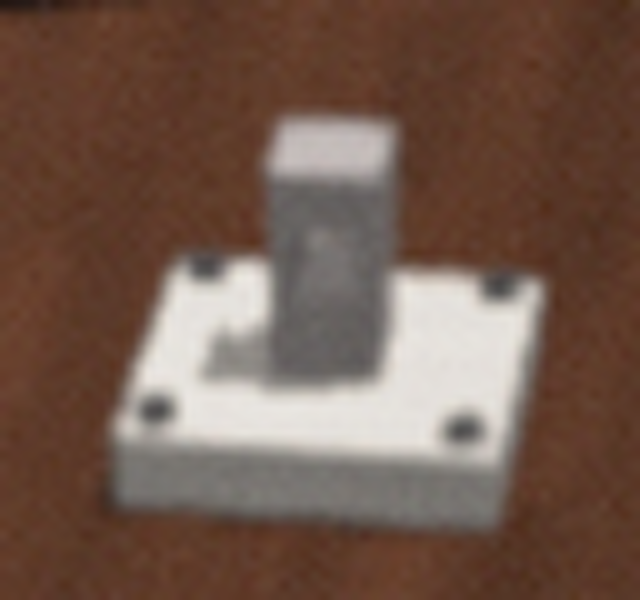

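View pics/s2.png

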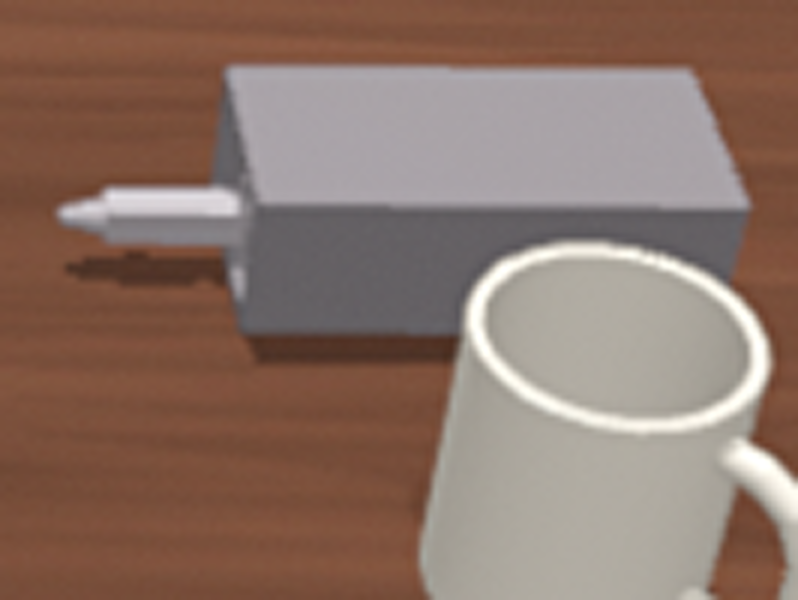

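View pics/d2.png

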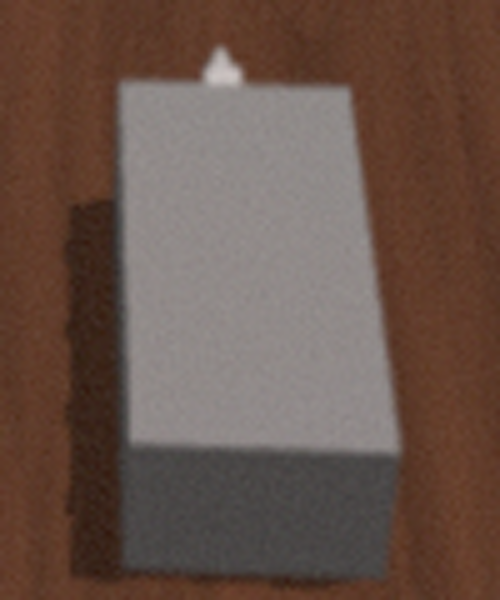

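```bash
cat >> h.py <<'E'
def un(pts,x,y,k): 
    p=np.array(pts,float); return (p+0.5)/k-0.5+[x,y]
E
python3 - <<'E'
from h import *
np.set_printoptions(precision=4,suppress=True)
a=grab("scene");b=grab("side")
print("caddy top scene",onz(a,un([(228,66),(692,70),(750,207),(258,205)],400,185,6),.05))
print("caddy top side",onz(b,un([(120,82),(350,87),(400,453),(128,447)],320,320,5),.05))
print("tip z17 scene",onz(a,un([(58,213),(105,187),(105,243)],400,185,6),.017))
print("tip z17 side",onz(b,un([(222,46)],320,320,5),.017))
print("tip tri",tri([a,b],[un([(58,213)],400,185,6),un([(222,46)],320,320,5)]))
ps=[(265,188),(650,200),(548,478),(138,450)]
print("plate scene",onz(a,un(ps,140,230,8),.02))
pd=[(178,258),(545,278),(500,463),(115,440)]
print("plate side",onz(b,un(pd,260,185,10),.02))
# spindle top  scene: BL,BR,FR,FL
ss=[(312,80),(438,92),(408,176),(273,168)]
sd=[(278,118),(398,124),(388,182),(268,176)]  # side corners: (far -y...) 
# scene left=-y, back=-x ; side left=+x, far=-y
# scene BL=(-x,-y) -> side far-right ; BR=(-x,+y)->near-right ; FR=(+x,+y)->near-left ; FL=(+x,-y)->far-left
m=[1,2,3,0]
for i in range(4): print(tri([a,b],[un([ss[i]],140,230,8),un([sd[m[i]]],260,185,10)]))
print("mug rim",onz(a,un([(465,320),(770,350),(590,243),(640,430)],400,185,6),.09))
print("screw",onz(a,[(329,312),(455,311)],.01), "meter",onz(a,[(125,205),(200,190),(127,222),(200,212)],.03))
E
```

```text
caddy top scene [[0.4265 0.2316 0.05  ]
 [0.4217 0.3816 0.05  ]
 [0.4956 0.3838 0.05  ]
 [0.5014 0.2332 0.05  ]]
caddy top side [[0.502  0.2339 0.05  ]
 [0.4278 0.2301 0.05  ]
 [0.4233 0.3801 0.05  ]
 [0.4975 0.384  0.05  ]]
tip z17 scene [[0.4639 0.1774 0.017 ]
 [0.4492 0.1934 0.017 ]
 [0.4791 0.1913 0.017 ]]
tip z17 side [[0.4659 0.1734 0.017 ]]
tip tri (array([0.4664, 0.1768, 0.0194]), [np.float64(0.00046631015049802637), np.float64(0.00046631015049786813)])
plate scene [[ 0.5855 -0.2518  0.02  ]
 [ 0.5854 -0.1634  0.02  ]
 [ 0.6745 -0.166   0.02  ]
 [ 0.671  -0.2551  0.02  ]]
plate side [[ 0.6705 -0.2529  0.02  ]
 [ 0.5803 -0.251   0.02  ]
 [ 0.5847 -0.1584  0.02  ]
 [ 0.6736 -0.1609  0.02  ]]
(array([ 0.6136, -0.2229,  0.0742]), [np.float64(0.0006526812766187511), np.float64(0.0006526812766187942)])
(array([ 0.6137, -0.1959,  0.0722]), [np.float64(0.00044724713746176285), np.float64(0.00044724713746170235)])
(array([ 0.6414, -0.1952,  0.0725]), [np.float64(0.00029758649121484096), np.float64(0.0002975864912149604)])
(array([ 0.642 , -0.2235,  0.0739]), [np.float64(0.0004599875505653359), np.float64(0.0004599875505653871)])
mug rim [[0.6056 0.2735 0.09  ]
 [0.6149 0.3543 0.09  ]
 [0.5692 0.3142 0.09  ]
 [0.6498 0.3124 0.09  ]]
screw [[0.7057 0.0365 0.01  ]
 [0.6942 0.2376 0.01  ]] meter [[ 0.4551 -0.3861  0.03  ]
 [ 0.3964 -0.2462  0.03  ]
 [ 0.5106 -0.3621  0.03  ]
 [ 0.4726 -0.2274  0.03  ]]
```

>>> step_arm --series '[[[-0.02,0.026,-0.01],0.9,60],[[-0.027,0.036,-0.018],0.9,60],[[-0.027,0.036,-0.018],0,60],[[-0.027,0.036,-0.018],0,60],[[-0.027,0.036,-0.018],0,60],[[-0.021,0.027,-0.012],0,60],[[-0.01,0.0135,-0.006],0,60],[[0,0,0],0,60],[[0,0,0],0,60],[[0,0,0],0,60]]' --grip_force 80

```text
t: 1.6
ee_pos: [0.4672, 0.2093, 0.1007]
tcp_rot: [-90.0, -0.1, 1.7]
wrist_force: [-0.1, -0.6, 0.1]
width: 0.596
```

```bash
python3 - <<'E'
from h import *
s=manip.state();print(s['t'],s['ee_pos'],s['tcp_rot'],s['wrist_force'],s['width'])
c=grab("wrist","w1")
E
```

```text
1.6 [0.46718912 0.20930787 0.10070055] [-9.00062645e+01 -5.72662309e-02  1.66998101e+00] [-0.12951856 -0.63301284  0.13414838] 0.5962090879555595
```

View pics/w1.png

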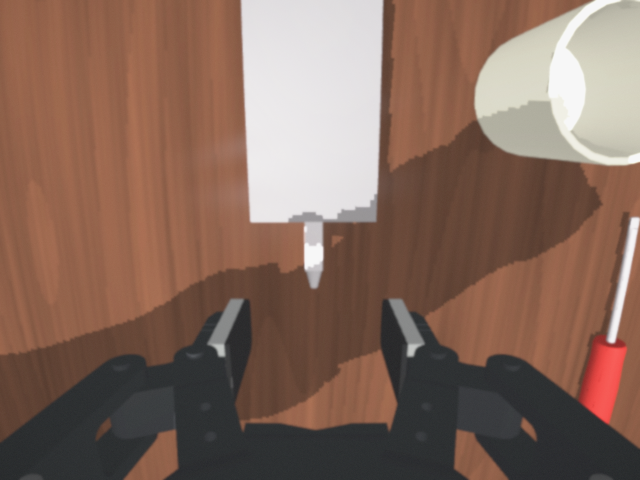

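```bash
python3 - <<'E'
from h import *
np.set_printoptions(precision=4,suppress=True)
c=grab("wrist"); print(onz(c,[(314,288),(314,230)],.017),onz(c,[(305,235),(324,235)],.023),onz(c,[(249,222),(377,222),(242,0),(383,0)],.05))
E
```

```text
[[0.4675 0.1739 0.017 ]
 [0.4664 0.2162 0.017 ]] [[0.4604 0.2141 0.023 ]
 [0.4731 0.2144 0.023 ]] [[0.4277 0.2279 0.05  ]
 [0.5033 0.2301 0.05  ]
 [0.4251 0.3472 0.05  ]
 [0.4989 0.3492 0.05  ]]
```

The wrist view shows the pin at columns 305–323 with its tip at (314,288), and the mouth edge at row 222. That gives the tip at (0.4675, 0.174) and agrees with the other two views. I'll descend and grip the shank.

>>> step_arm --series '[[[0,0,-0.015],0,60],[[0,0,-0.022],0,60],[[0,0,-0.022],0,60],[[0,0,-0.018],0,60],[[-0.0005,0,-0.012],0,60],[[0,0,-0.006],0,60],[[0,0,0],0,60],[[0,0,0],0,5],[[0,0,0],0,5],[[0,0,0],0,5]]'

```text
t: 2.95
ee_pos: [0.4657, 0.2106, 0.0057]
tcp_rot: [-90.0, -0.0, 1.8]
wrist_force: [-0.3, 1.2, -1.1]
width: 0.045
```

>>> step_arm --series '[[[0,0,0],0,5],[[0,0,0],0,5],[[0,0,0],0,5],[[0,0,0],0,5],[[0.0002,-0.006,0],0,5],[[0.0004,-0.012,0],0,5],[[0.0004,-0.012,0],0,5],[[0.0002,-0.006,0],0,5],[[0,0,0],0,5],[[0,0,0],0,5]]'

```text
t: 4.2
ee_pos: [0.4668, 0.1748, 0.0054]
tcp_rot: [-90.0, -0.0, 1.8]
wrist_force: [0.7, -0.3, 0.5]
width: 0.055
```

```bash
python3 - <<'E'
from h import *
s=manip.state();print(s['t'],s['ee_pos'],s['tcp_rot'],s['wrist_force'],s['moment'],s['width'])
c=grab("wrist","w2"); a=grab("scene"); crop(a,360,160,133,100,6,"s3")
E
```

```text
4.2 [0.46675864 0.17482463 0.00535831] [-8.99793064e+01 -1.07945138e-02  1.81183022e+00] [ 0.69005422 -0.27144778  0.46564568] [-0.02166328 -0.00200167 -0.00819013] 0.054968858967738815
```

View pics/w2.png

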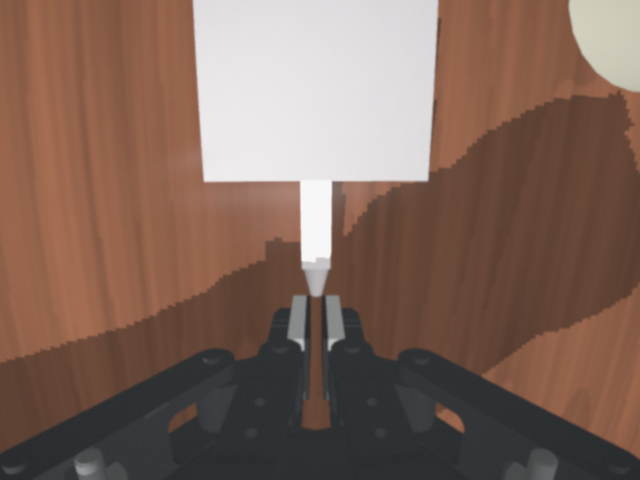

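View pics/s3.png

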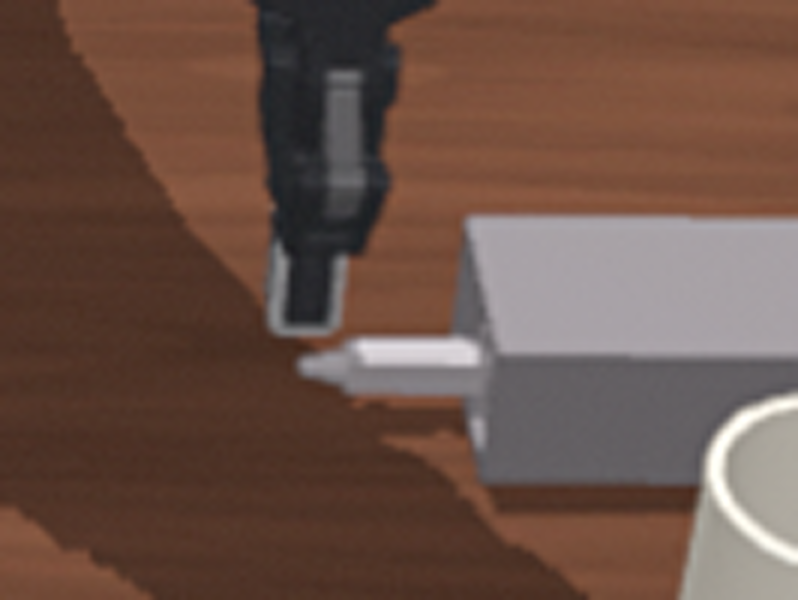

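```bash
python3 - <<'E'
from h import *
np.set_printoptions(precision=4,suppress=True)
a=grab("scene");b=grab("side","side2");c=grab("wrist"); s=manip.state()
print(proj(a,s['ee_pos']),proj(b,s['ee_pos']),proj(c,s['ee_pos']))
print(onz(a,un([(298,366)],360,160,6),.017), onz(c,[(316,297)],.017))
E
```

```text
[[407.5057 225.7592]] [[363.1807 334.547 ]] [[314.1254 284.6575]]
[[0.4655 0.1773 0.017 ]] [[0.4676 0.1735 0.017 ]]
```

View pics/side2.png

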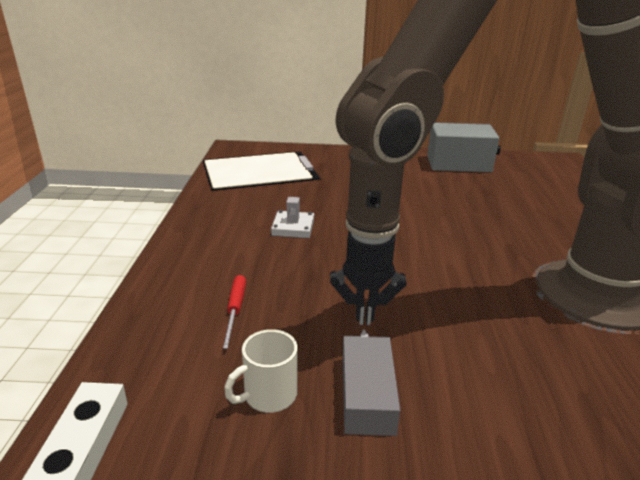

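```bash
python3 - <<'E'
from h import *
a=grab("scene");b=grab("side");c=grab("wrist")
crop(a,390,180,50,50,10,"s4");crop(b,325,270,80,80,8,"d4");crop(c,220,250,200,190,3,"w4")
i=np.hstack([cv2.resize(cv2.imread(f"pics/{n}.png"),(260*1,260)) for n in("s4","d4","w4")])
cv2.imwrite("pics/m4.png",i)
E
```

```text
(no output)
```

View pics/s4.png

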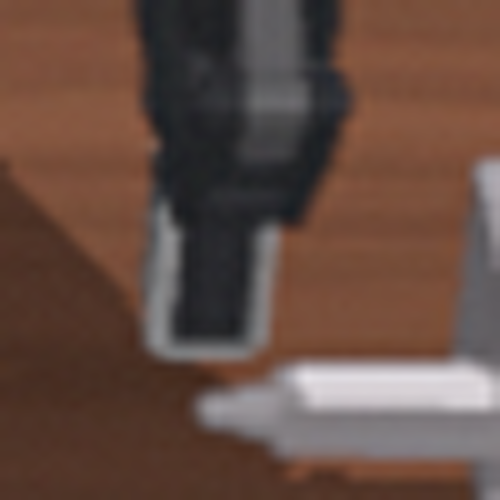

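View pics/d4.png

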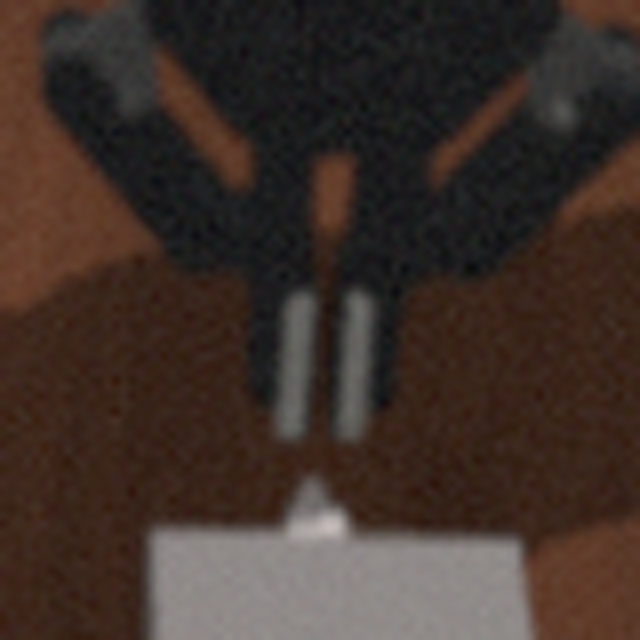

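View pics/w4.png

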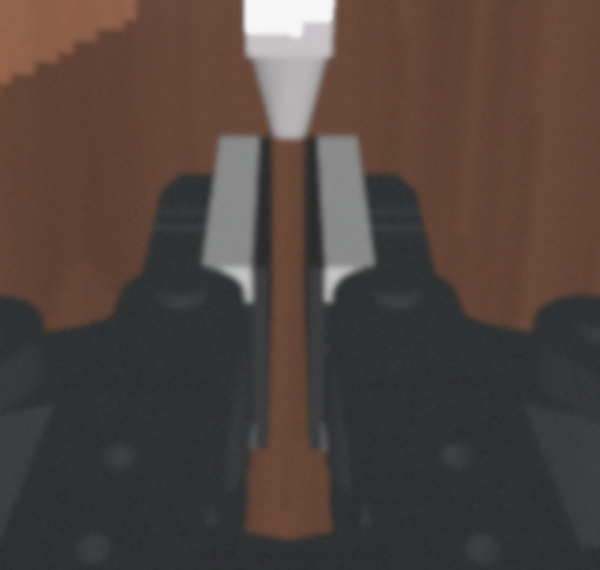

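```bash
python3 - <<'E'
from h import *
np.set_printoptions(precision=4,suppress=True)
a=grab("scene");b=grab("side");c=grab("wrist");s=manip.state()
pa=un([(210,352)],390,180,10);pb=un([(320,440)],325,270,8);pc=un([(290,136)],220,250,3)
print(tri([a,b],[pa,pb]),tri([a,b,c],[pa,pb,pc]),s['ee_pos'],s['joint_pos'])
E
```

```text
(array([0.4658, 0.1787, 0.031 ]), [np.float64(0.00017203546523451683), np.float64(0.0001720354652344461)]) (array([0.4666, 0.1793, 0.0312]), [np.float64(0.0008656263881998762), np.float64(0.0006317594768671045), np.float64(0.0012379063782911516)]) [0.4666 0.1746 0.0053] [-21.1019  26.9829  -6.2178 118.5188   4.9441  34.7381 -28.9074]
```

```bash
python3 - <<'E'
from h import *
np.set_printoptions(precision=4,suppress=True)
a=grab("scene");b=grab("side")
print(tri([a,b],[(304,176),(283,166)]),proj(a,[.6244,0,.1994]),proj(b,[.6244,0,.1994]))
c=grab("wrist");w=un([(219,136),(260,136),(318,136),(357,136)],220,250,3)
for z in (.005,.018,.031): print(z,onz(c,w,z))
# pad top edge
print(tri([a,b],[un([(250,225)],390,180,10),un([(357,290)],325,270,8)]))
print(tri([a,b],[un([(255,350)],390,180,10),un([(300,440)],325,270,8)]))
E
```

```text
(array([ 0.6311, -0.0064,  0.2295]), [np.float64(0.011120938571580915), np.float64(0.011120938571580972)]) [[306.6417 183.8176]] [[283.4775 187.7565]]
0.005 [[0.4564 0.1686 0.005 ]
 [0.4631 0.1689 0.005 ]
 [0.4724 0.1691 0.005 ]
 [0.4787 0.1693 0.005 ]]
0.018 [[0.4571 0.1742 0.018 ]
 [0.4632 0.1744 0.018 ]
 [0.4719 0.1747 0.018 ]
 [0.4777 0.1748 0.018 ]]
0.031 [[0.4578 0.1797 0.031 ]
 [0.4634 0.1799 0.031 ]
 [0.4714 0.1802 0.031 ]
 [0.4767 0.1803 0.031 ]]
(array([0.464 , 0.1804, 0.0661]), [np.float64(0.0062312817762906186), np.float64(0.0062312817762905275)])
(array([0.4709, 0.1861, 0.0361]), [np.float64(0.00044645607714303883), np.float64(0.0004464560771428843)])
```

The fingers shut above the shank. Triangulated from two cameras, their ends stand at z≈0.031–0.036, although the reported TCP is at 0.005, and the pin is untouched. I'll reopen, back up over the shank and go down in stages, watching the force.

>>> step_arm --series '[[[0,0,0.006],0,60],[[0,0,0.006],0,60],[[0,0,0],0,60],[[-0.0004,0.008,0],0,60],[[-0.0004,0.014,0],0,60],[[-0.0002,0.012,0],0,60],[[0,0.002,-0.006],0,60],[[0,0,-0.01],0,60],[[0,0,-0.008],0,60],[[0,0,0],0,60]]'

```text
t: 6.15
ee_pos: [0.4651, 0.2097, -0.0077]
tcp_rot: [-90.1, 0.1, 1.8]
wrist_force: [-0.1, 0.4, -0.0]
width: 0.597
```

```bash
python3 - <<'E'
from h import *
s=manip.state();print(s['t'],s['ee_pos'],s['tcp_rot'],s['wrist_force'],s['moment'],s['width'],s['joint_pos'])
a=grab("scene");b=grab("side");c=grab("wrist")
crop(a,380,160,80,80,7,"s5");crop(b,315,260,90,90,7,"d5");crop(c,120,100,400,350,1.5,"w5")
cv2.imwrite("pics/m5.png",np.hstack([cv2.resize(cv2.imread(f"pics/{n}.png"),(400,400)) for n in("s5","d5")]))
print(proj(a,s['ee_pos']),proj(b,s['ee_pos']))
E
```

```text
6.15 [ 0.46506167  0.20966846 -0.00771723] [-90.05986092   0.09785217   1.76602412] [-0.14316551  0.43964382 -0.00325225] [ 0.0208649  -0.0172241  -0.03600343] 0.596753033097854 [-24.88849731  29.14688532  -6.10449448 117.14379344   5.31465391
  34.0768814  -32.8706773 ]
[[424.90015902 231.06237787]] [[364.0015168  354.02132215]]
```

View pics/m5.png

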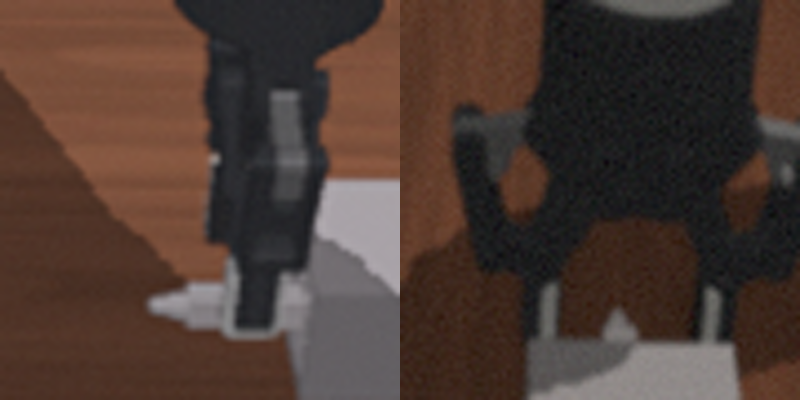

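View pics/w5.png

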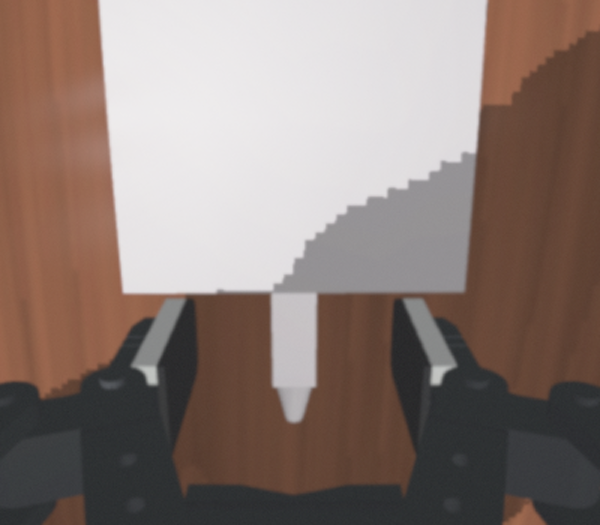

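```bash
python3 - <<'E'
from h import *
a=grab("scene")
o,d=ray(a,[(430,227)])
for x in(.49,.495,.5): print(o+d[0]*(x-o[0])/d[0][0])
E
```

```text
[0.49       0.21428411 0.02157198]
[0.495      0.2134446  0.02538603]
[0.5        0.21260508 0.02920008]
```

>>> step_arm --series '[[[0.0015,0,-0.003],0,40],[[0,0,-0.003],0,40],[[0,0,-0.003],0,40],[[0,0,-0.002],0,40],[[0,0,0],0,40],[[0,0,0],0,2],[[0,0,0],0,2],[[0,0,0],0,2],[[0,0,0],0,2],[[0,0,0],0,2]]'

```text
t: 7.6
ee_pos: [0.4671, 0.2104, -0.0175]
tcp_rot: [-90.0, 0.0, 1.8]
wrist_force: [-2.9, -0.8, 5.3]
width: 0.11
```

```bash
python3 - <<'E'
from h import *
s=manip.state();print(s['t'],s['ee_pos'],s['tcp_rot'],s['wrist_force'],s['moment'],s['width'])
a=grab("scene");b=grab("side");c=grab("wrist")
crop(a,380,160,80,80,7,"s6");crop(c,120,100,400,350,1.5,"w6")
cv2.imwrite("pics/m6.png",np.hstack([cv2.resize(cv2.imread(f"pics/{n}.png"),(400,400)) for n in("s6","w6")]))
E
```

```text
7.6 [ 0.46705101  0.2104391  -0.01754238] [-9.00048960e+01  7.82523369e-03  1.80133971e+00] [-2.88910337 -0.75400867  5.25901779] [-0.07453631  0.56519036  0.12039331] 0.10954354546666147
```

View pics/m6.png

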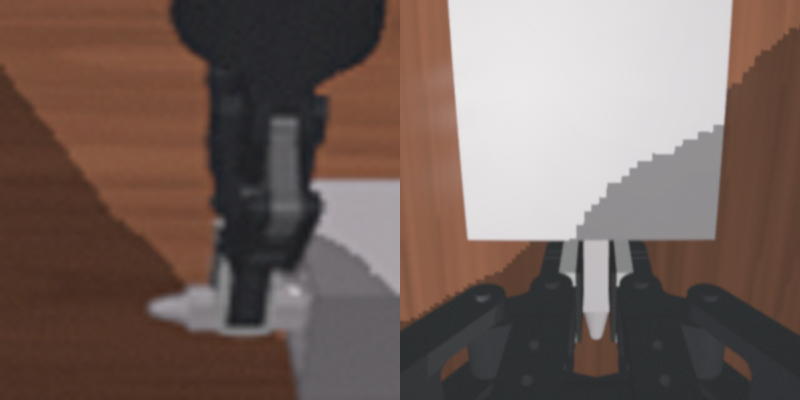

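>>> step_arm --series '[[[0,0,0.001],0,2],[[0,0,0],0,2],[[0.0002,-0.005,0],0,2],[[0.0003,-0.01,0],0,2],[[0.0003,-0.01,0],0,2],[[0.0003,-0.01,0],0,2],[[0.0003,-0.01,0],0,2],[[0.0002,-0.005,0],0,2],[[0,0,0],0,2],[[0,0,0],0,2]]'

```text
t: 9.0
ee_pos: [0.4688, 0.1609, -0.0167]
tcp_rot: [-90.0, -0.0, 1.8]
wrist_force: [0.9, 1.0, -2.2]
width: 0.105
```

```bash
python3 - <<'E'
from h import *
s=manip.state();print(s['t'],s['ee_pos'],s['tcp_rot'],s['wrist_force'],s['moment'],s['width'])
a=grab("scene");b=grab("side");c=grab("wrist")
crop(a,360,160,80,80,7,"s6");crop(c,120,100,400,350,1.5,"w6")
cv2.imwrite("pics/m7.png",np.hstack([cv2.resize(cv2.imread(f"pics/{n}.png"),(400,400)) for n in("s6","w6")]))
E
```

```text
9.0 [ 0.4688256   0.16088322 -0.01667775] [-8.99823773e+01 -7.55893900e-03  1.82011119e+00] [ 0.88780016  0.97831622 -2.2342577 ] [-0.13365253 -0.04622847 -0.02885086] 0.10481681418361413
```

View pics/m7.png

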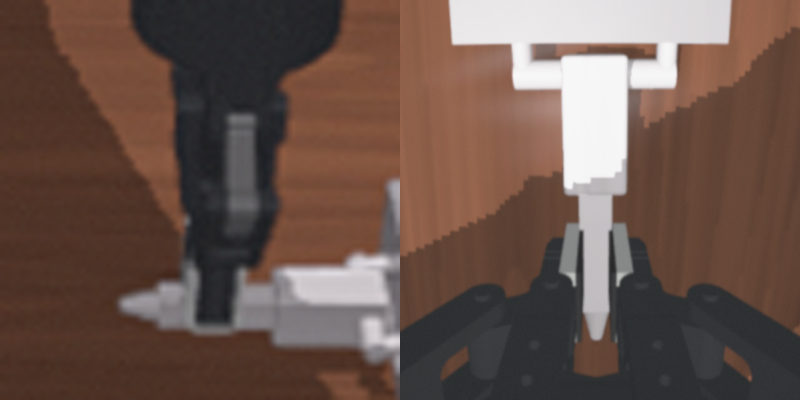

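The pin follows straight and level: the head is out and the pivot is just at the mouth. I'll draw the rest.

>>> step_arm --series '[[[0.0003,-0.01,0],0,2],[[0.0005,-0.016,0],0,2],[[0.0005,-0.016,0],0,2],[[0.0005,-0.016,0],0,2],[[0.0005,-0.016,0],0,2],[[0.0005,-0.016,0],0,2],[[0.0005,-0.016,0],0,2],[[0.0005,-0.015,0],0,2],[[0.0002,-0.008,0],0,2],[[0,0,0],0,2]]'

```text
t: 10.4
ee_pos: [0.4728, 0.0309, -0.0167]
tcp_rot: [-90.0, 0.0, 1.7]
wrist_force: [-0.4, -0.2, -3.2]
width: 0.111
```

```bash
python3 - <<'E'
from h import *
s=manip.state();print(s['t'],s['ee_pos'],s['tcp_rot'],s['wrist_force'],s['moment'],s['width'])
a=grab("scene");c=grab("wrist")
crop(a,290,150,200,150,4,"s8");cv2.imwrite("pics/w8.png",c["image"][:,:,::-1])
E
```

```text
10.4 [ 0.47279054  0.03091896 -0.0167292 ] [-9.00009984e+01  3.67621373e-03  1.73603878e+00] [-0.43245951 -0.20075125 -3.17751749] [-0.11121408  0.04212536 -0.01458138] 0.11111660096197669
```

View pics/s8.png

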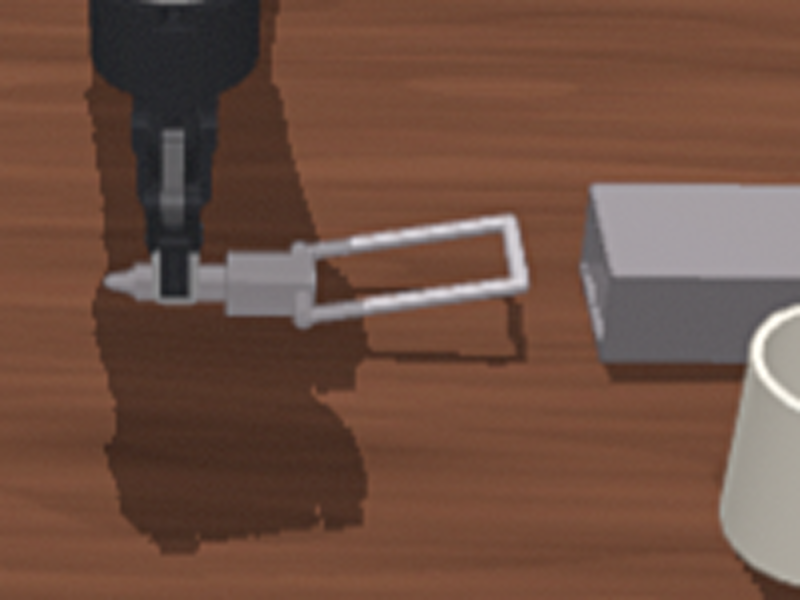

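View pics/w8.png

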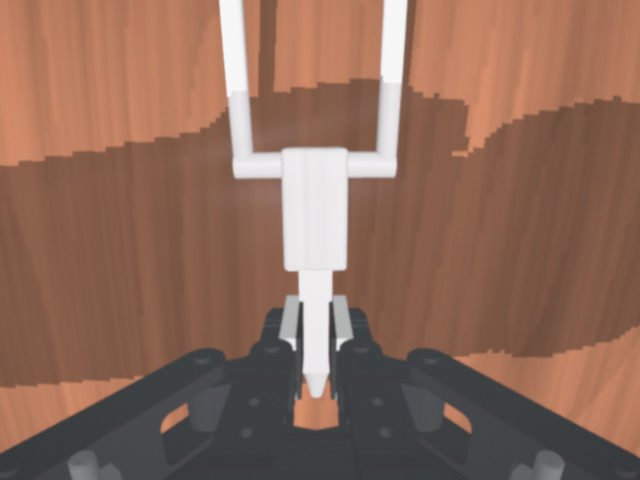

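The pin is wholly out and level. The bail bar is well clear of the mouth (520,250 in the crop, mouth at 590). I'll lower it onto the bench and watch the force.

>>> step_arm --series '[[[0,0,-0.002],0,2],[[0,0,-0.002],0,2],[[0,0,-0.001],0,2],[[0,0,-0.001],0,2],[[0,0,-0.0005],0,2],[[0,0,0],0,2],[[0,0,0],0,2],[[0,0,0],0,2],[[0,0,0],0,2],[[0,0,0],0,2]]'

```text
t: 11.75
ee_pos: [0.4727, 0.0315, -0.0232]
tcp_rot: [-90.0, 0.0, 1.8]
wrist_force: [-0.8, 0.9, -1.5]
width: 0.111
```

>>> step_arm --series '[[[0,0,0],0,45],[[0,0,0],0,45],[[0,0,0],0,45],[[0,0,0.005],0,50],[[0,0,0.015],0,50],[[0,0,0.025],0,50],[[0,0.01,0.025],0,50],[[0,0.01,0.02],0,50],[[0,0,0],0,50],[[0,0,0],0,50]]'

```text
t: 13.0
ee_pos: [0.4726, 0.0511, 0.0668]
tcp_rot: [-90.0, -0.0, 1.8]
wrist_force: [-0.1, -0.6, -0.1]
width: 0.504
```

```bash
python3 - <<'E'
from h import *
s=manip.state();print(s['t'],s['ee_pos'],s['tcp_rot'],s['wrist_force'],s['width'])
c=grab("wrist","w9")
a=grab("scene");crop(a,290,150,200,150,4,"s9")
E
```

```text
13.0 [0.47258473 0.05107615 0.06678435] [-9.00137874e+01 -4.74177826e-03  1.79644933e+00] [-0.0937729  -0.62655592 -0.10092277] 0.5039009433444678
```

View pics/w9.png

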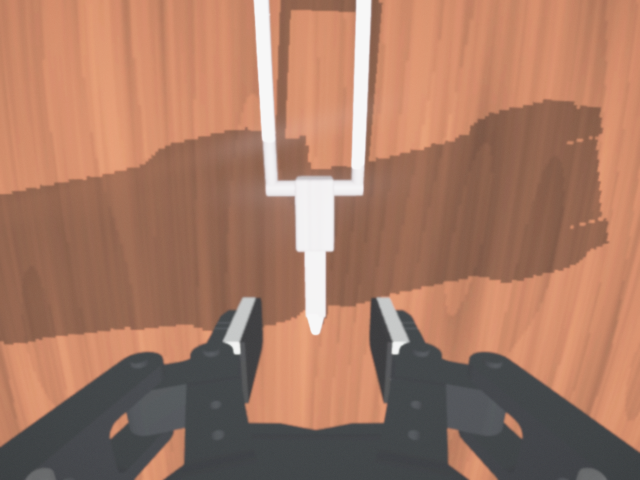

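View pics/s9.png

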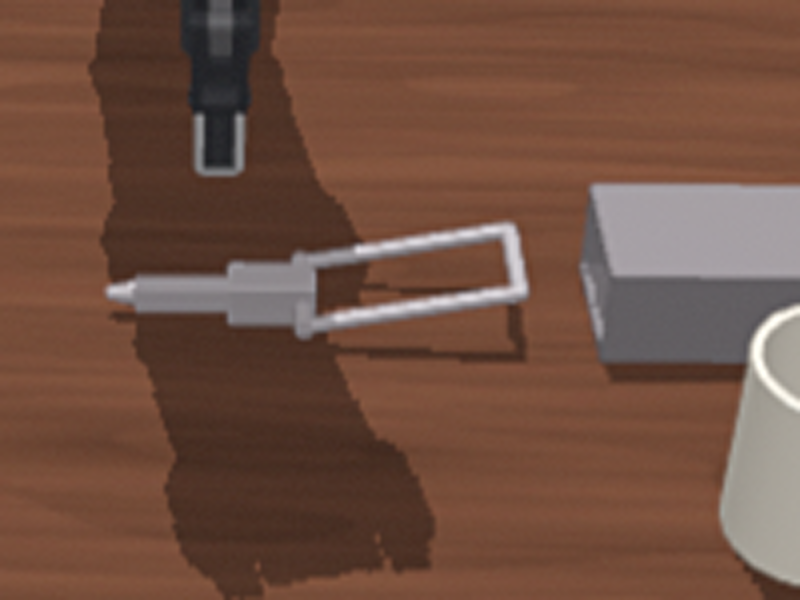

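```bash
python3 - <<'E'
from h import *
np.set_printoptions(precision=4,suppress=True)
a=grab("scene");c=grab("wrist")
print(onz(c,[(316,334)],.011),onz(c,[(296,250),(334,250),(297,177),(333,177)],.022),onz(c,[(316,188)],.0155))
print(onz(a,un([(106,293)],290,150,4),.011),onz(a,un([(230,263),(228,293)],290,150,4),.022))
E
```

```text
[[ 0.4748 -0.0056  0.011 ]] [[0.4612 0.0548 0.022 ]
 [0.4834 0.0555 0.022 ]
 [0.4611 0.0972 0.022 ]
 [0.4811 0.0978 0.022 ]] [[0.4718 0.0905 0.0155]]
[[ 0.4728 -0.0014  0.011 ]] [[0.4607 0.058  0.022 ]
 [0.4847 0.0577 0.022 ]]
```

>>> step_arm --series '[[[-0.0006,0.01,-0.01],0,50],[[0,0.009,-0.018],0,50],[[0,0,-0.022],0,50],[[0,0,-0.018],0,50],[[0,0,-0.012],0,50],[[0,0,-0.008],0,50],[[0,0,-0.0035],0,50],[[0,0,0],0,50],[[0,0,0],0,15],[[0,0,0],0,15]]' --grip_force 100

```text
t: 14.45
ee_pos: [0.4724, 0.0705, -0.0239]
tcp_rot: [-90.0, -0.0, 1.8]
wrist_force: [-2.2, -1.6, 6.0]
width: 0.23
```

>>> step_arm --series '[[[0,0,0],0,10],[[0,0,0],0,10],[[0,0,0],0,10],[[0,0,0.004],0,10],[[0,0,0.012],0,10],[[0,0,0.02],0,10],[[0,0,0.02],0,10],[[0,0,0.02],0,10],[[0,0,0.01],0,10],[[0,0,0],0,10]]'

```text
t: 15.7
ee_pos: [0.4727, 0.0705, 0.062]
tcp_rot: [-90.0, -0.1, 1.8]
wrist_force: [0.0, -0.0, -3.0]
width: 0.228
```

```bash
python3 - <<'E'
from h import *
s=manip.state();print(s['t'],s['ee_pos'],s['tcp_rot'],s['wrist_force'],s['moment'],s['width'])
c=grab("wrist","w10")
a=grab("scene");crop(a,290,130,200,150,4,"s10")
E
```

```text
15.7 [0.472664   0.07050553 0.06203811] [-8.99867253e+01 -8.98301918e-02  1.78911663e+00] [ 0.02969136 -0.04565244 -2.95576701] [-0.04654114 -0.00560231 -0.01959852] 0.22833978580217232
```

View pics/w10.png

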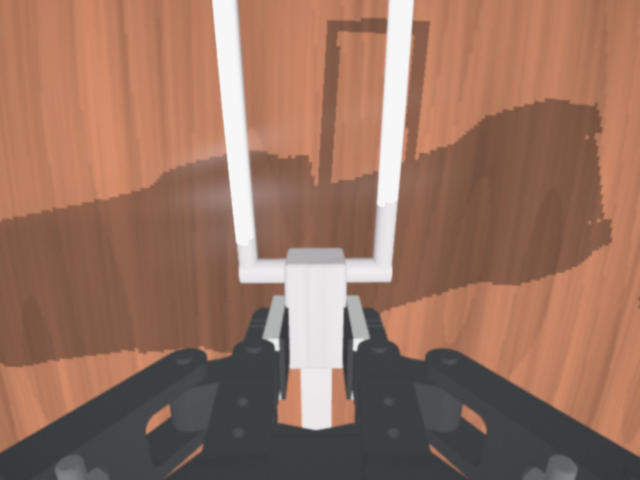

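View pics/s10.png

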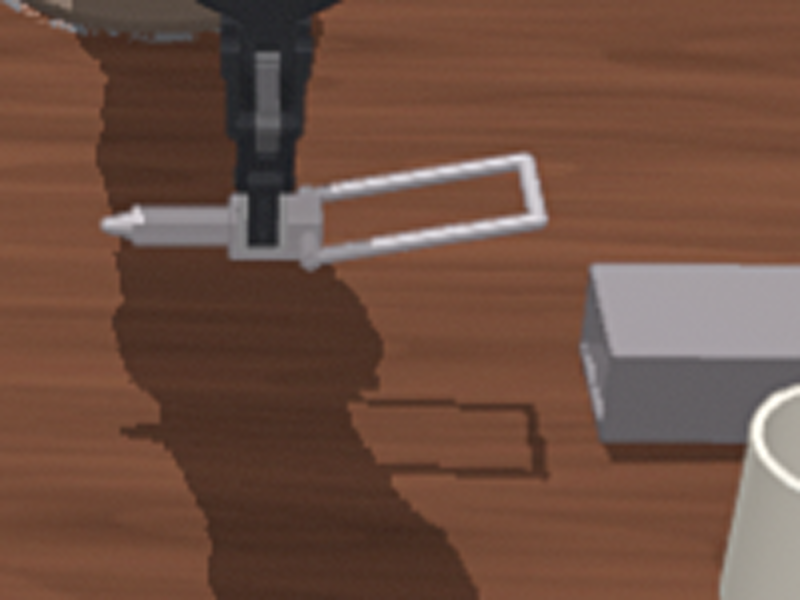

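The pin is held level by the head with the bail folded back. Next I'll refine the stand: the wrist camera's first picture for x and yaw, and contrast-enhanced side and scene crops for the hole height.

```bash
python3 - <<'E'
from h import *
np.set_printoptions(precision=4,suppress=True)
b=grab("side");a=grab("scene");c=grab("wrist")
im=cv2.imread("pics/wrist0.png");print(im.shape)
W=dict(c);T=np.eye(4);T[:3,:3]=Ro.from_euler('xyz',[-90.0057,.0958,.002],degrees=True).as_matrix();T[:3,3]=[.62443,-.00003,.19944]
M=T@c['mount'];W['R']=M[:3,:3].T;W['t']=-W['R']@M[:3,3]
for i in (b,a):pass
cb=b['image'][192:226,276:312,::-1].astype(float);ca=a['image'][236:284,168:208,::-1].astype(float)
f=lambda q,k:cv2.resize(np.clip((q-q.min())*1.6*255/(q.max()-q.min()),0,255).astype(np.uint8),None,fx=k,fy=k,interpolation=cv2.INTER_CUBIC)
cv2.imwrite("pics/d11.png",f(cb,16));cv2.imwrite("pics/s11.png",f(ca,12))
cv2.imwrite("pics/w11.png",cv2.resize(im[350:440,260:380],None,fx=6,fy=6,interpolation=cv2.INTER_CUBIC))
print(onz(W,[(278.5,361),(364,363.5)],.02))
E
```

```text
(480, 640, 3)
[[ 0.586  -0.1561  0.02  ]
 [ 0.675  -0.159   0.02  ]]
```

View pics/d11.png

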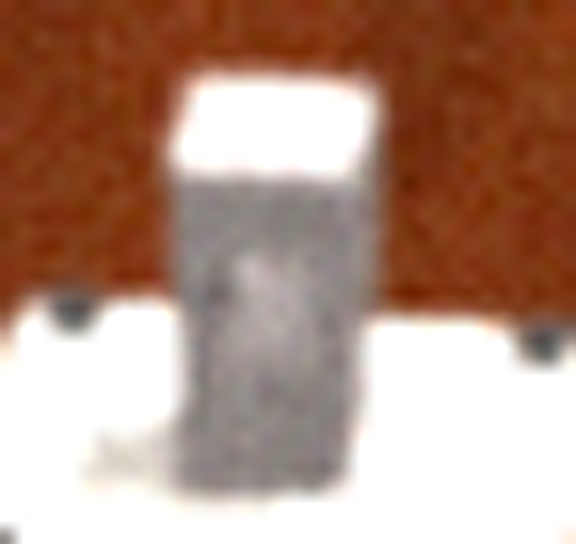

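View pics/s11.png

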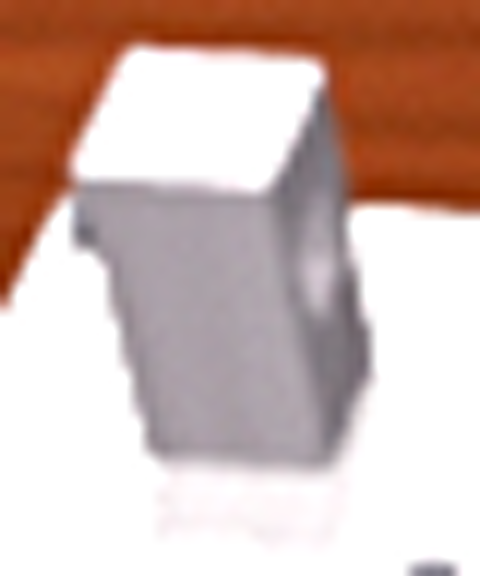

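View pics/w11.png

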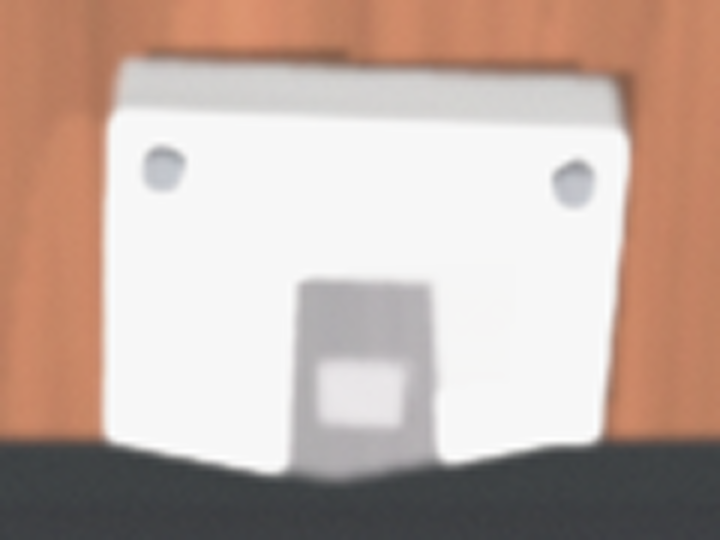

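```bash
python3 - <<'E'
from h import *
np.set_printoptions(precision=4,suppress=True)
c=grab("wrist")
W=dict(c);T=np.eye(4);T[:3,:3]=Ro.from_euler('xyz',[-90.0057,.0958,.002],degrees=True).as_matrix();T[:3,3]=[.62443,-.00003,.19944]
M=T@c['mount'];W['R']=M[:3,:3].T;W['t']=-W['R']@M[:3,3]
u=lambda p:un(p,260,350,6)
print("edge bottom",onz(W,u([(122,60),(615,75)]),.0))
P=onz(W,u([(105,112),(628,128)]),.02);print("plate edge",P,np.linalg.norm(P[1]-P[0]),np.degrees(np.arctan2(*(P[1]-P[0])[1::-1])))
B=onz(W,u([(298,281),(432,284)]),.02);print("base",B,np.linalg.norm(B[1]-B[0]))
d=(B[1]-B[0])/np.linalg.norm(B[1]-B[0]);n=np.array([-d[1],d[0],0])
def onface(p,B0):
    o,r=ray(W,p);return o+r*(((B0-o)@n)/(r@n))[:,None]
print("hole",onface(u([(317,361),(405,361),(403,428),(318,426)]),B[0]))
# face from plate edge + known size: face is 31mm behind plate +y edge
print("face via plate",(P.mean(0)-n*0.031), B.mean(0))
print("hole2",onface(u([(317,361),(405,361),(403,428),(318,426)]),P.mean(0)-n*.031))
E
```

```text
edge bottom [[ 0.5854 -0.167   0.    ]
 [ 0.6756 -0.1701  0.    ]]
plate edge [[ 0.5843 -0.1648  0.02  ]
 [ 0.6756 -0.168   0.02  ]] 0.09141946354081873 -2.0037106564287632
base [[ 0.6178 -0.1999  0.02  ]
 [ 0.6418 -0.2005  0.02  ]] 0.024027299525993542
hole [[ 0.6214 -0.2     0.0414]
 [ 0.6364 -0.2004  0.0409]
 [ 0.6357 -0.2004  0.0576]
 [ 0.6217 -0.2     0.0575]]
face via plate [ 0.6292 -0.1974  0.02  ] [ 0.6298 -0.2002  0.02  ]
hole2 [[ 0.6214 -0.1972  0.0449]
 [ 0.6363 -0.1976  0.0444]
 [ 0.6356 -0.1976  0.0608]
 [ 0.6218 -0.1972  0.0608]]
```

>>> step_arm --series '[[[0.01,-0.011,0],-0.7,10],[[0.02,-0.022,0],-1.0,10],[[0.024,-0.0265,0],-1.0,10],[[0.024,-0.0265,0],-1.0,10],[[0.024,-0.0265,0],0,10],[[0.024,-0.0265,-0.005],0,10],[[0.02,-0.022,-0.015],0,10],[[0.0135,-0.0155,-0.015],0,10],[[0,0,-0.0105],0,10],[[0,0,0],0,10]]'

```text
t: 17.25
ee_pos: [0.6303, -0.1057, 0.0144]
tcp_rot: [-90.0, 0.2, -1.9]
wrist_force: [-0.3, 0.5, -2.8]
width: 0.229
```

```bash
python3 - <<'E'
from h import *
np.set_printoptions(precision=4,suppress=True)
s=manip.state();print(s['t'],s['ee_pos'],s['tcp_rot'],s['wrist_force'],s['moment'],s['width'])
c=grab("wrist","w12");b=grab("side");a=grab("scene")
crop(b,255,175,80,75,8,"d12");crop(a,150,215,120,90,6,"s12")
E
```

```text
17.25 [ 0.6303 -0.1057  0.0144] [-89.9672   0.1696  -1.9096] [-0.3425  0.5499 -2.7511] [-0.0532 -0.0213 -0.0014] 0.22855927442275034
```

View pics/w12.png

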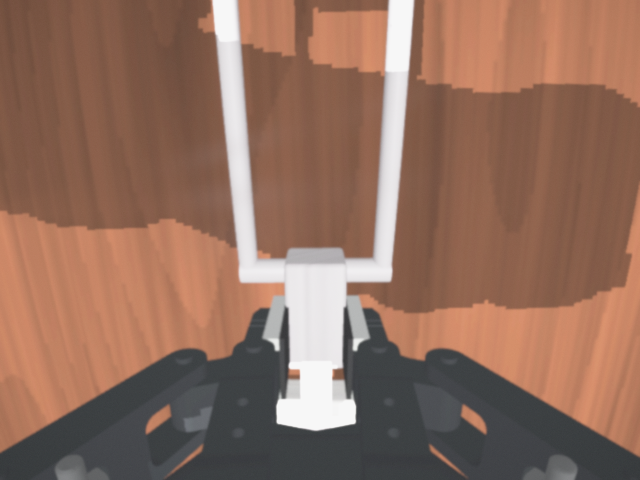

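View pics/d12.png

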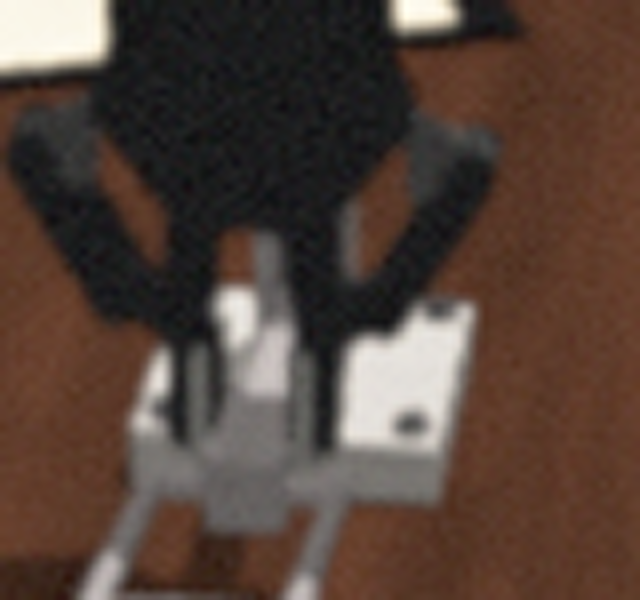

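View pics/s12.png

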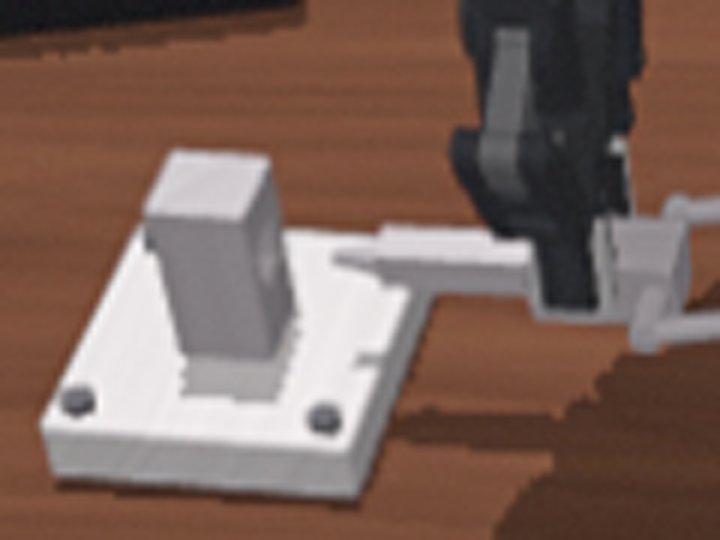

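The pin lies in front of the hole: tip at (332,258), hole centre near (267,256) in the crop. By the numbers it wants about +1.5 mm in x and +1.5 mm in z. I'll correct that and feed the nose in.

>>> step_arm --series '[[[0.0015,0,0.0015],0,10],[[0,0,0],0,10],[[-0.0002,-0.006,0],0,10],[[-0.0002,-0.006,0],0,10],[[-0.0002,-0.005,0],0,10],[[-0.0001,-0.004,0],0,10],[[-0.0001,-0.003,0],0,10],[[-0.0001,-0.003,0],0,10],[[-0.0001,-0.002,0],0,10],[[0,0,0],0,10]]'

```text
t: 18.65
ee_pos: [0.6322, -0.1351, 0.0173]
tcp_rot: [-90.0, -0.0, -1.9]
wrist_force: [-0.3, -0.1, -1.7]
width: 0.228
```

```bash
python3 - <<'E'
from h import *
np.set_printoptions(precision=4,suppress=True)
s=manip.state();print(s['t'],s['ee_pos'],s['tcp_rot'],s['wrist_force'],s['moment'],s['width'])
b=grab("side");a=grab("scene")
crop(b,255,175,80,75,8,"d13");crop(a,150,215,120,90,6,"s13")
E
```

```text
18.65 [ 0.6322 -0.1351  0.0173] [-90.0009  -0.0012  -1.9103] [-0.2784 -0.0661 -1.6732] [-0.0339  0.0043 -0.0147] 0.22780055624529152
```

View pics/s13.png

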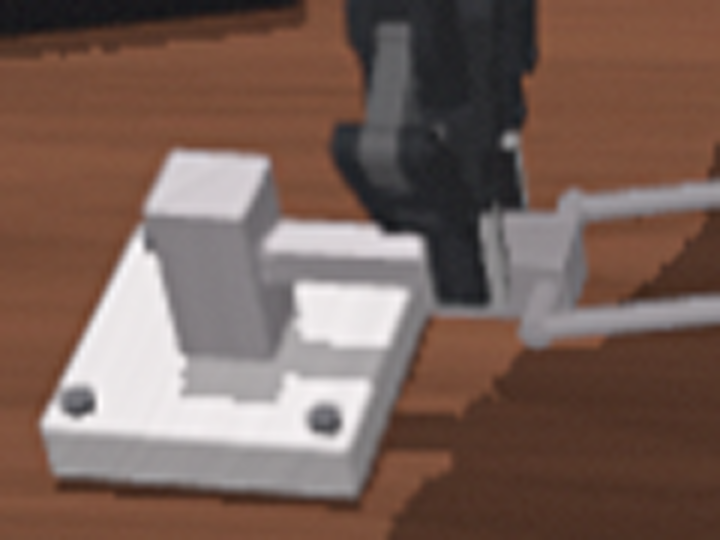

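View pics/d13.png

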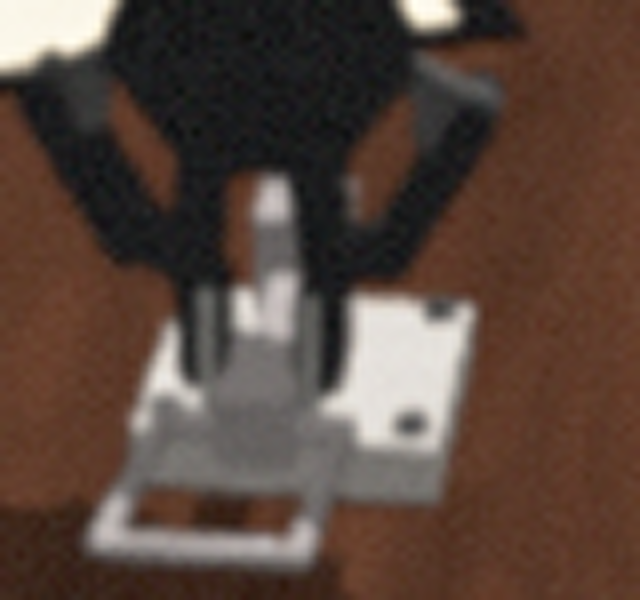

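The nose is inside the hole with no side force. I'll push on in small steps, with x −0.8 mm.

>>> step_arm --series '[[[-0.0008,-0.001,0],0,10],[[-0.0001,-0.002,0],0,10],[[-0.0001,-0.002,0],0,10],[[-0.0001,-0.002,0],0,10],[[0,-0.002,0],0,10],[[-0.0001,-0.002,0],0,10],[[-0.0001,-0.002,0],0,10],[[0,-0.002,0],0,10],[[0,0,0],0,10],[[0,0,0],0,10]]'

```text
t: 20.0
ee_pos: [0.6306, -0.1501, 0.0171]
tcp_rot: [-90.0, 0.0, -1.9]
wrist_force: [-0.9, 2.8, -10.7]
width: 0.226
```

The spindle presses the pin down by about 8 N, so the pin is slightly high. I'll lower it 1 mm and go on.

>>> step_arm --series '[[[0,0,-0.0005],0,10],[[0,0,-0.0005],0,10],[[0,0,0],0,10],[[0,-0.002,0],0,10],[[-0.0001,-0.002,0],0,10],[[0,-0.002,0],0,10],[[-0.0001,-0.002,0],0,10],[[0,-0.002,0],0,10],[[0,0,0],0,10],[[0,0,0],0,10]]'

```text
t: 21.25
ee_pos: [0.6306, -0.1608, 0.0163]
tcp_rot: [-90.0, 0.0, -1.9]
wrist_force: [-3.5, 0.5, -2.5]
width: 0.226
```

>>> step_arm --series '[[[-0.0005,0,-0.0003],0,10],[[0,-0.002,0],0,10],[[-0.0001,-0.003,0],0,10],[[-0.0001,-0.003,0],0,10],[[-0.0001,-0.003,0],0,10],[[-0.0001,-0.003,0],0,10],[[-0.0001,-0.002,0],0,10],[[0,-0.001,0],0,10],[[0,0,0],0,10],[[0,0,0],0,10]]'

```text
t: 22.5
ee_pos: [0.6299, -0.1772, 0.0161]
tcp_rot: [-90.0, -0.0, -1.9]
wrist_force: [-1.8, -0.5, -2.9]
width: 0.226
```

```bash
python3 - <<'E'
from h import *
np.set_printoptions(precision=4,suppress=True)
s=manip.state();print(s['t'],s['ee_pos'],s['tcp_rot'],s['wrist_force'],s['moment'],s['width'])
b=grab("side");a=grab("scene")
crop(b,255,175,80,75,8,"d14");crop(a,130,215,120,90,6,"s14")
E
```

```text
22.5 [ 0.6299 -0.1772  0.0161] [-90.0169  -0.0241  -1.9039] [-1.8327 -0.5334 -2.9347] [-0.1457  0.1227  0.0475] 0.22581095927464417
```

View pics/s14.png

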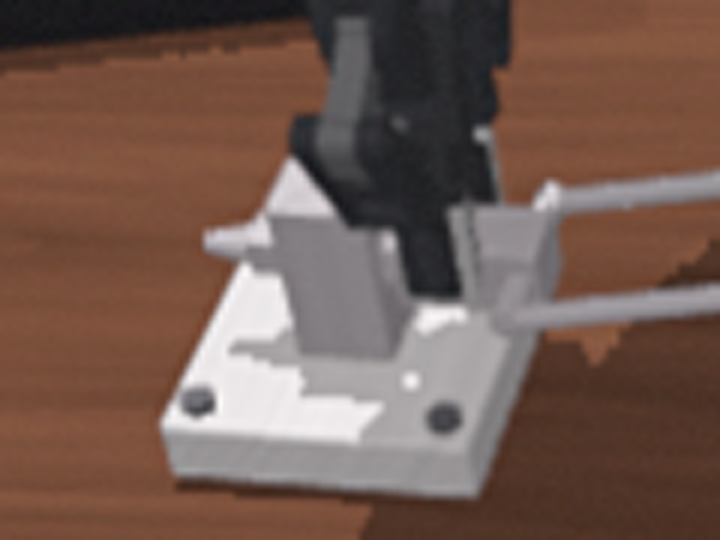

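>>> step_arm --series '[[[0,-0.001,0],0,10],[[0,-0.001,0],0,10],[[-0.0001,-0.001,0],0,10],[[0,-0.001,0],0,10],[[0,-0.001,0],0,10],[[-0.0001,-0.001,0],0,10],[[0,0,0],0,10],[[0,0,0],0,10],[[0,0,0],0,10],[[0,0,0],0,10]]'

```text
t: 23.85
ee_pos: [0.6297, -0.182, 0.016]
tcp_rot: [-89.9, -0.0, -1.9]
wrist_force: [-0.5, 4.3, -0.8]
width: 0.228
```

>>> step_arm --series '[[[0,-0.001,0],0,10],[[0,-0.001,0],0,10],[[0,0,0],0,10],[[0,0,0],0,10],[[0,0,0],0,10],[[0,0,0],0,10],[[0,0,0],0,10],[[0,0,0],0,10],[[0,0,0],0,10],[[0,0,0],0,10]]'

```text
t: 25.1
ee_pos: [0.6296, -0.182, 0.016]
tcp_rot: [-89.8, 0.0, -1.8]
wrist_force: [-0.5, 10.7, -0.0]
width: 0.231
```

```bash
python3 - <<'E'
from h import *
np.set_printoptions(precision=4,suppress=True)
s=manip.state();print(s['t'],s['ee_pos'],s['tcp_rot'],s['wrist_force'],s['moment'],s['width'])
b=grab("side");a=grab("scene");c=grab("wrist","w15")
crop(b,255,175,80,75,8,"d15");crop(a,140,225,80,60,10,"s15")
E
```

```text
25.1 [ 0.6296 -0.182   0.016 ] [-89.8271   0.0315  -1.8009] [-0.5276 10.6544 -0.0102] [ 1.9846  0.1987 -0.0954] 0.23135919518485054
```

View pics/s15.png

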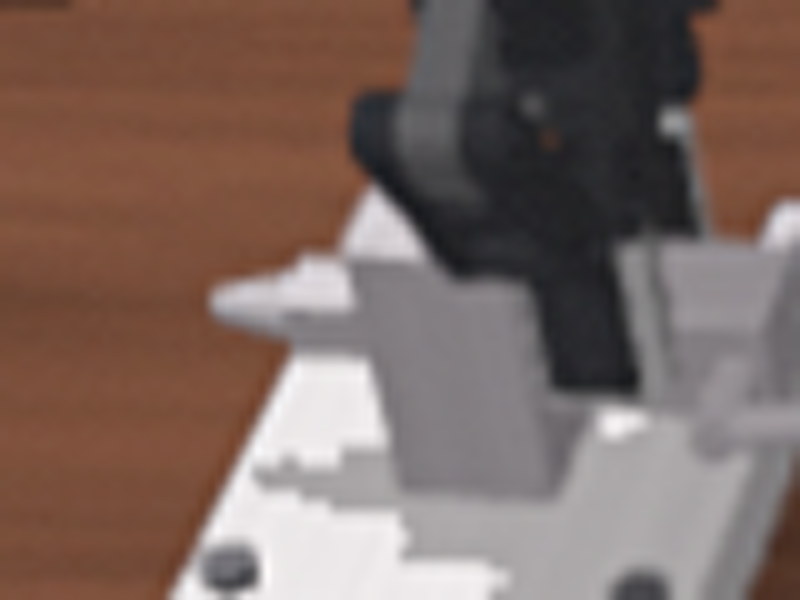

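View pics/w15.png

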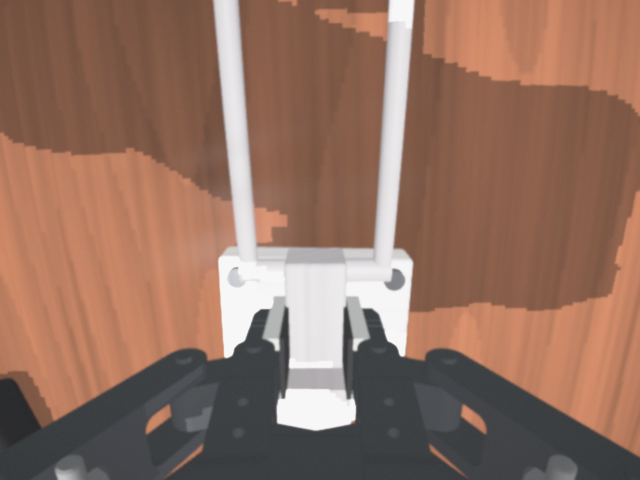

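```bash
python3 - <<'E'
from h import *
np.set_printoptions(precision=4,suppress=True)
a=grab("scene")
o,d=ray(a,un([(208,303),(570,278),(546,400)],140,225,10))
for x in(.627,):print(o+d[:1]*((x-o[0])/d[:1,0])[:,None])
print(onz(a,un([(208,303)],140,225,10),.0505))
# far face: spindle -y,+x edge at (350,262) top,z .0745
print(onz(a,un([(345,262),(538,283)],140,225,10),.0745), onz(a,un([(398,490),(555,497)],140,225,10),.02))
E
```

```text
[[ 0.627  -0.2559  0.0509]]
[[ 0.6265 -0.2561  0.0505]]
[[ 0.6426 -0.2228  0.0745]
 [ 0.6463 -0.1891  0.0745]] [[ 0.6388 -0.2248  0.02  ]
 [ 0.6391 -0.197   0.02  ]]
```

The pin stops hard at 10 N, and its nose stands about 32 mm past the far face (30 expected), so the shoulder is home. I'll let go, rise, turn the jaws by 90° and move back over the bail bar.

>>> step_arm --series '[[[0,0.001,0],0,45],[[0,0,0],0,45],[[0,0,0],0,45],[[0,0,0.005],0,45],[[0,0,0.015],0,45],[[0,0,0.025],0,45],[[0,0,0.025],0,45],[[0,0.01,0.02],0,45],[[0.001,0.02,0.01],10,45],[[0.001,0.02,0],10,45]]'

```text
t: 26.55
ee_pos: [0.6323, -0.1327, 0.1181]
tcp_rot: [-90.1, -0.1, 18.4]
wrist_force: [-0.5, -0.5, -0.7]
width: 0.449
```

>>> step_arm --series '[[[0.001,0.02,0],10,45],[[0.001,0.02,0],10,45],[[0.001,0.02,0],10,45],[[0,0.01,0],10,45],[[0,0,0],10,45],[[0,0,0],10,45],[[0,0,0],10,45],[[0,0,0],0,45],[[0,0,0],0,45],[[0,0,0],0,45]]'

```text
t: 27.8
ee_pos: [0.6345, -0.0638, 0.1162]
tcp_rot: [-90.0, 0.0, 88.0]
wrist_force: [-0.2, -0.4, -0.7]
width: 0.452
```

```bash
python3 - <<'E'
from h import *
np.set_printoptions(precision=4,suppress=True)
s=manip.state();print(s['t'],s['ee_pos'],s['tcp_rot'],s['wrist_force'],s['moment'],s['width'],s['joint_pos'])
b=grab("side","d16f");a=grab("scene");c=grab("wrist","w16")
crop(b,230,170,120,100,6,"d16");crop(a,140,205,160,110,5,"s16")
E
```

```text
27.8 [ 0.6345 -0.0638  0.1162] [-90.0061   0.0089  87.9885] [-0.22   -0.386  -0.6708] [ 0.0499  0.0102 -0.0011] 0.45158162825730286 [ 19.6074  31.7587 -26.1656  93.3211  15.7889  58.6056  76.545 ]
```

View pics/s16.png

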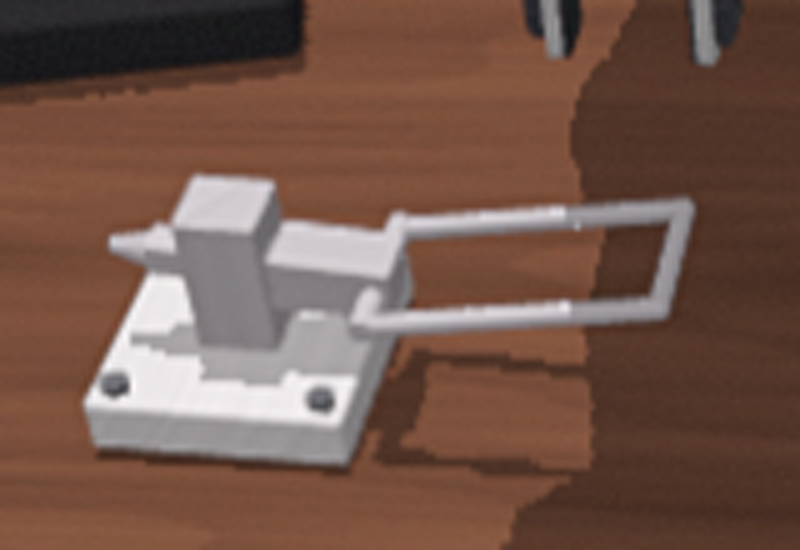

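View pics/w16.png

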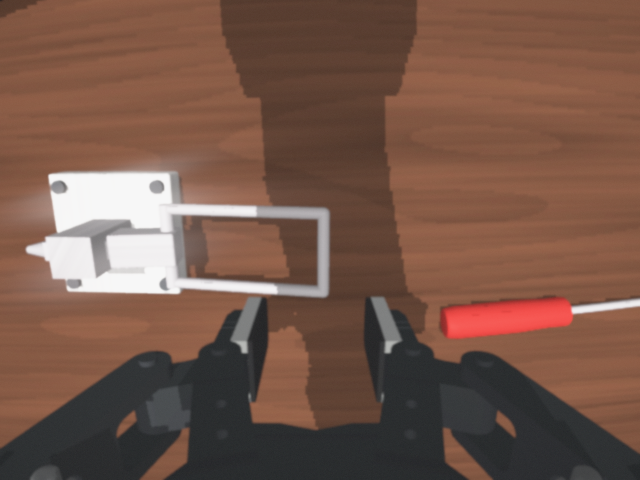

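View pics/d16.png

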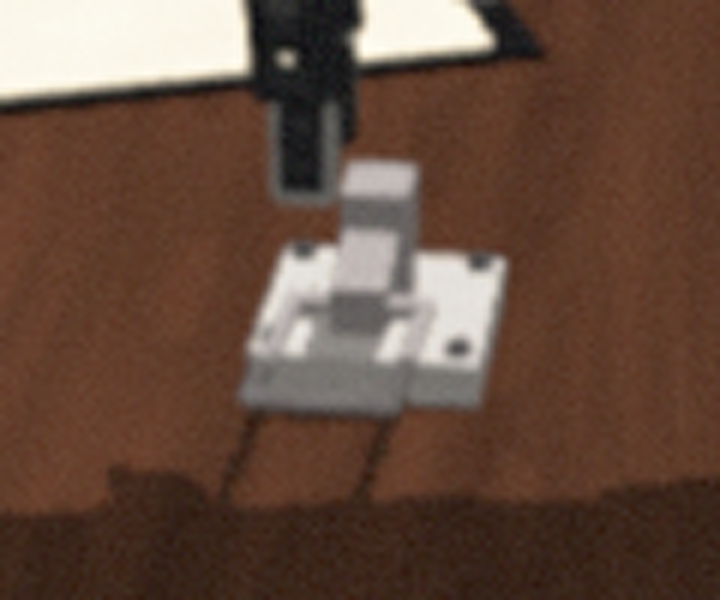

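```bash
python3 - <<'E'
from h import *
np.set_printoptions(precision=4,suppress=True)
a=grab("scene");b=grab("side");c=grab("wrist")
pa=un([(679,260)],140,205,5);pb=un([(322,402)],230,170,6)
print(tri([a,b],[pa,pb]),tri([a,b,c],[pa,pb,[(323,252)]]))
for z in(.055,.06,.065,.07): print(z,onz(c,[(323,212),(323,252),(323,293)],z)[:, :2].ravel(), onz(a,pa,z))
# pivot ends
print("pivot wrist",onz(c,[(167,212),(176,285)],.049))
print("screwdriver handle",onz(c,[(441,325),(571,310)],.012))
E
```

```text
(array([ 0.6332, -0.0559,  0.061 ]), [np.float64(0.0003381796713742505), np.float64(0.0003381796713741513)]) (array([ 0.6335, -0.0582,  0.0604]), [np.float64(0.0024475487251460087), np.float64(0.00046907309135040833), np.float64(0.002681080850311213)])
0.055 [ 0.6105 -0.06    0.6361 -0.0607  0.6639 -0.0615] [[ 0.6266 -0.0571  0.055 ]]
0.06 [ 0.6096 -0.06    0.6346 -0.0608  0.6618 -0.0615] [[ 0.6324 -0.056   0.06  ]]
0.065 [ 0.6086 -0.0601  0.6331 -0.0608  0.6597 -0.0616] [[ 0.6382 -0.0548  0.065 ]]
0.07 [ 0.6077 -0.0602  0.6316 -0.0608  0.6576 -0.0616] [[ 0.644  -0.0537  0.07  ]]
pivot wrist [[ 0.6081 -0.1589  0.049 ]
 [ 0.6577 -0.1597  0.049 ]]
screwdriver handle [[0.7129 0.032  0.012 ]
 [0.7049 0.1393 0.012 ]]
```

Bar centre measured at (0.634, −0.061, 0.061); the wrist view gives the bar 50 mm long, as it should be. Descending astride it and pinching lightly.

>>> step_arm --series '[[[-0.0005,0.003,-0.01],0,40],[[0,0,-0.02],0,40],[[0,0,-0.02],0,40],[[0,0,-0.018],0,40],[[0,0,-0.012],0,40],[[0,0,-0.008],0,40],[[0,0,0],0,40],[[0,0,0],0,0],[[0,0,0],0,0],[[0,0,0],0,0]]' --grip_force 25

```text
t: 29.35
ee_pos: [0.6346, -0.0596, 0.0288]
tcp_rot: [-90.1, -0.1, 88.2]
wrist_force: [0.4, 4.7, 1.8]
width: 0.064
```

>>> step_arm --series '[[[0,0,0],0,0],[[0,0,0],0,0],[[0,0,0],0,0],[[0,0,0],0,0],[[0,0,0.002],0,0],[[0,0,0.003],0,0],[[0,0,0.003],0,0],[[0,0,0],0,0],[[0,0,0],0,0],[[0,0,0],0,0]]'

```text
t: 30.6
ee_pos: [0.6341, -0.0609, 0.036]
tcp_rot: [-90.0, -0.0, 88.1]
wrist_force: [0.1, 4.6, 0.7]
width: 0.064
```

```bash
python3 - <<'E'
from h import *
np.set_printoptions(precision=4,suppress=True)
s=manip.state();print(s['t'],s['ee_pos'],s['tcp_rot'],s['wrist_force'],s['moment'],s['width'])
b=grab("side");a=grab("scene");c=grab("wrist","w17")
crop(a,140,185,160,120,5,"s17")
E
```

```text
30.6 [ 0.6341 -0.0609  0.036 ] [-90.0098  -0.0075  88.1027] [0.1156 4.5712 0.6548] [ 1.1099 -0.1082  0.0046] 0.063998627220623
```

View pics/s17.png

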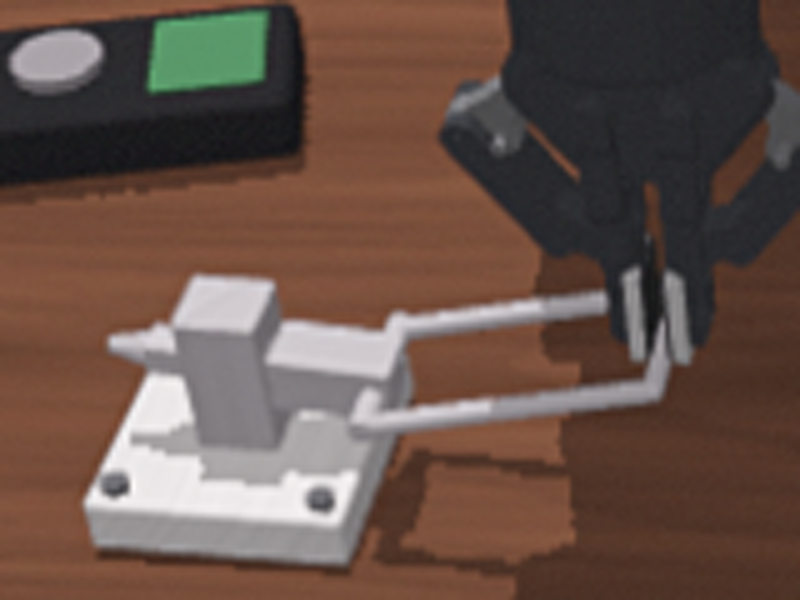

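View pics/w17.png

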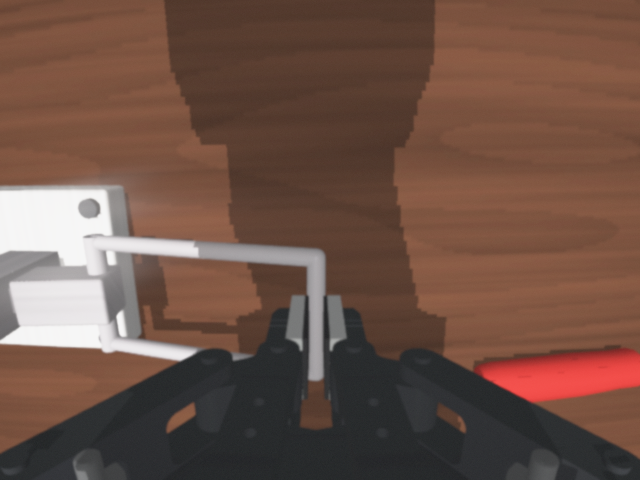

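The bar is pinched between the pads and lifts cleanly. I'll swing it up along its 102 mm arc to about 80°.

>>> step_arm --series '[[[-0.0001,-0.002,0.0076],0,0],[[-0.0001,-0.0023,0.0076],0,0],[[-0.0003,-0.0075,0.0161],0,0],[[-0.0004,-0.0102,0.0146],0,0],[[-0.0004,-0.0125,0.0125],0,0],[[-0.0005,-0.0146,0.0102],0,0],[[-0.0006,-0.0161,0.0076],0,0],[[-0.0006,-0.0172,0.0046],0,0],[[0,0,0],0,0],[[0,0,0],0,0]]'

```text
t: 32.0
ee_pos: [0.6321, -0.1455, 0.1184]
tcp_rot: [-90.2, 0.1, 88.0]
wrist_force: [0.2, 0.3, 8.7]
width: 0.001
```

```bash
python3 - <<'E'
from h import *
np.set_printoptions(precision=4,suppress=True)
s=manip.state();print(s['t'],s['ee_pos'],s['tcp_rot'],s['wrist_force'],s['moment'],s['width'])
a=grab("scene")
crop(a,130,165,160,120,5,"s18")
E
```

```text
32.0 [ 0.6321 -0.1455  0.1184] [-90.1595   0.0712  88.0115] [0.1675 0.3038 8.7441] [ 0.0683  0.0236 -0.0395] 0.000812023169811509
```

View pics/s18.png

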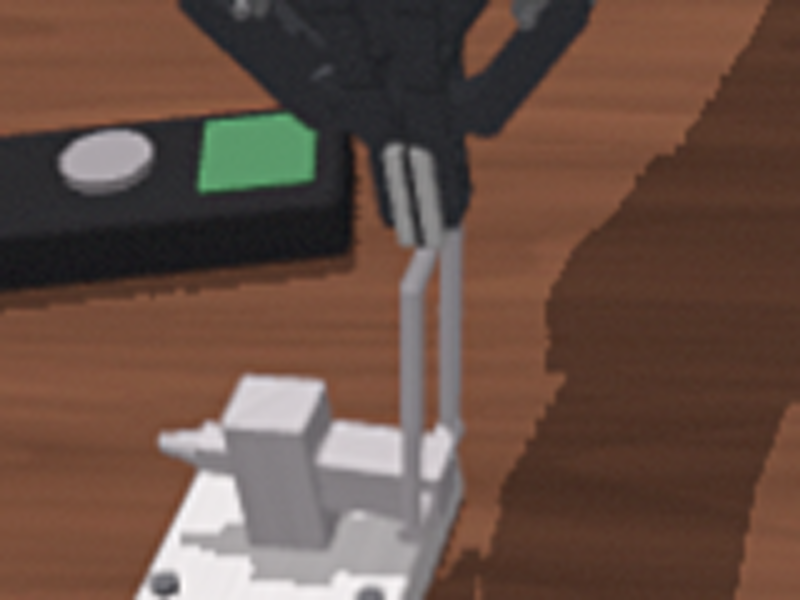

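The bar slipped out of the pads near the top. The bail now stands upright under the closed fingertips (bar at 420,260 in the crop), close to the snapping angle. I'll lift clear and look.

>>> step_arm --series '[[[0,0,0.005],0,0],[[0,0,0.01],0,0],[[0,0,0.015],0,0],[[0,0.01,0.015],0,0],[[0,0.02,0.01],0,0],[[0,0.02,0],0,0],[[0,0.01,0],0,0],[[0,0,0],0,0],[[0,0,0],0,0],[[0,0,0],0,0]]'

```text
t: 33.3
ee_pos: [0.6309, -0.0844, 0.1715]
tcp_rot: [-90.0, 0.0, 88.0]
wrist_force: [-0.7, -0.0, -0.1]
width: -0.001
```

```bash
python3 - <<'E'
from h import *
np.set_printoptions(precision=4,suppress=True)
s=manip.state();print(s['t'],s['ee_pos'],s['tcp_rot'],s['wrist_force'],s['moment'],s['width'])
a=grab("scene");b=grab("side")
crop(a,130,185,160,120,5,"s19");crop(b,250,150,90,90,6,"d19")
E
```

```text
33.3 [ 0.6309 -0.0844  0.1715] [-89.9737   0.0158  88.0305] [-0.722  -0.0422 -0.1481] [-0.0075  0.0196 -0.0186] -0.0005804686783645756
```

View pics/s19.png

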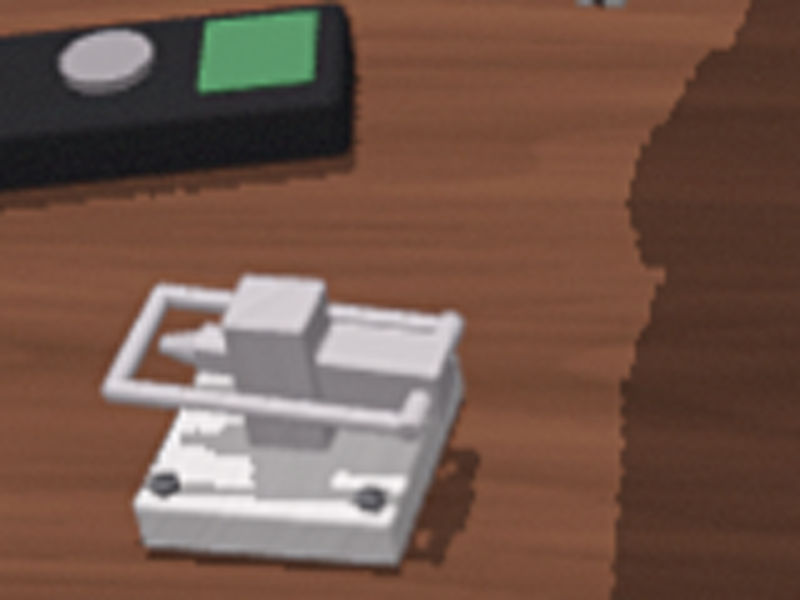

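View pics/d19.png

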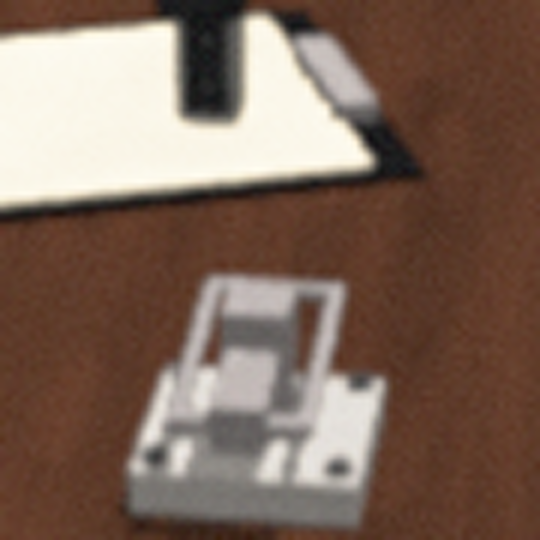

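```bash
python3 - <<'E'
from h import *
np.set_printoptions(precision=4,suppress=True)
a=grab("scene");b=grab("side");c=grab("wrist","w20")
print("bar",tri([a,b],[un([(135,340)],130,185,5),un([(278,281)],250,150,6)]))
print("tip",onz(a,un([(160,343)],130,185,5),.051))
crop(a,145,235,80,55,10,"s20");crop(c,0,180,220,160,3.6,"w20c")
E
```

```text
bar (array([ 0.6259, -0.2621,  0.0552]), [np.float64(0.0003391934434328248), np.float64(0.00033919344343308875)])
tip [[ 0.6227 -0.2549  0.051 ]]
```

View pics/s20.png

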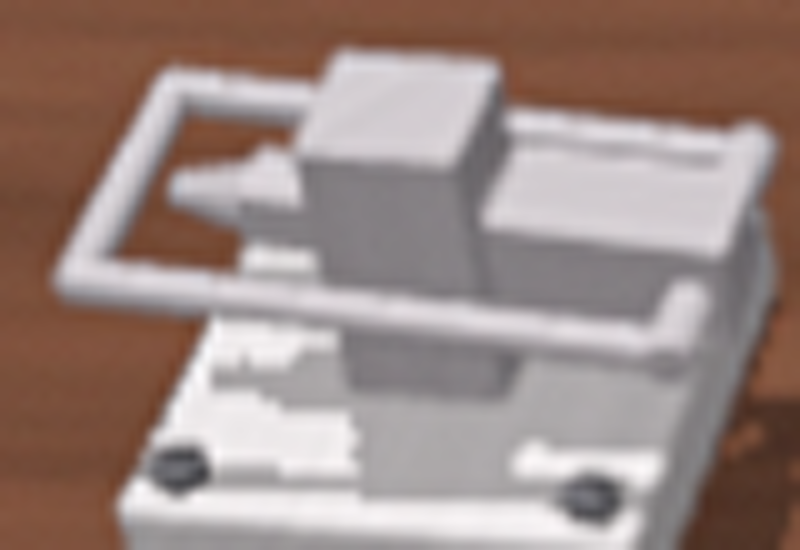

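View pics/w20.png

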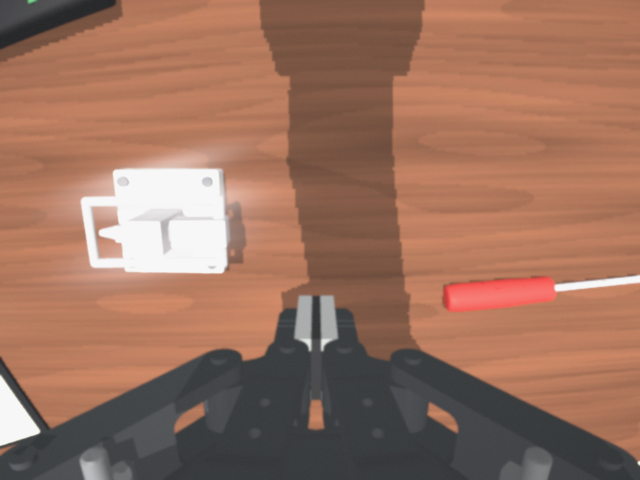

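The bail has snapped shut: bar at y≈−0.262, beyond the tip at −0.255. The tip looks 1–2 mm back from where it was when pushed home, so I'll press the head's back face gently with the closed fingers, between the bail arms.

>>> step_arm --series '[[[0.001,-0.001,-0.015],0,0],[[0,-0.005,-0.025],0,0],[[0,-0.005,-0.025],0,0],[[0,-0.005,-0.025],0,0],[[0,-0.005,-0.025],0,0],[[0,-0.005,-0.02],0,0],[[0,-0.005,-0.015],0,0],[[0,0,-0.009],0,0],[[0,0,0],0,0],[[0,0,0],0,0]]'

```text
t: 34.8
ee_pos: [0.6326, -0.1141, 0.0136]
tcp_rot: [-90.1, -0.0, 88.1]
wrist_force: [0.6, 1.0, 0.5]
width: -0.003
```

```bash
python3 - <<'E'
from h import *
s=manip.state();print(s['t'],s['ee_pos'],s['wrist_force'],s['width'])
a=grab("scene");c=grab("wrist")
crop(a,140,195,130,100,6,"s21");crop(c,100,130,300,220,2.6,"w21")
E
```

```text
34.8 [ 0.63263805 -0.11405516  0.01357207] [0.57142532 0.97980707 0.50320066] -0.0030376726449594855
```

View pics/s21.png

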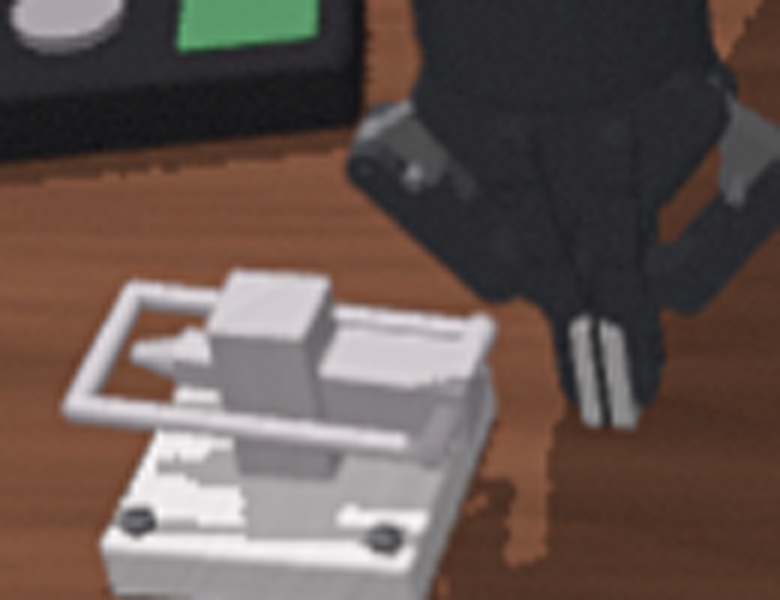

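View pics/w21.png

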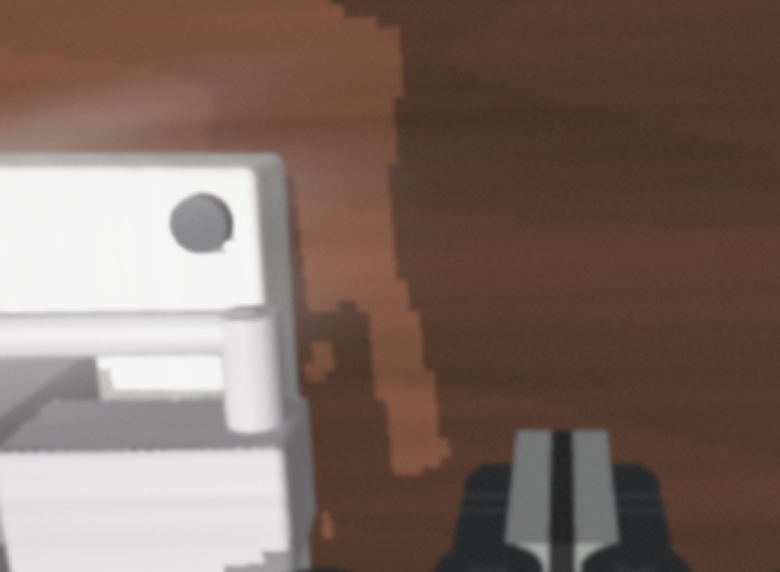

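>>> step_arm --series '[[[-0.0002,-0.006,0],0,0],[[-0.0002,-0.006,0],0,0],[[-0.0002,-0.005,0],0,0],[[0,-0.002,0],0,0],[[0,-0.0015,0],0,0],[[0,-0.001,0],0,0],[[0,-0.001,0],0,0],[[0,0,0],0,0],[[0,0,0],0,0],[[0,0,0],0,0]]'

```text
t: 36.15
ee_pos: [0.6314, -0.1368, 0.0128]
tcp_rot: [-90.0, -0.0, 88.1]
wrist_force: [0.4, -0.3, 0.4]
width: -0.005
```

>>> step_arm --series '[[[0,-0.001,0],0,0],[[0,-0.001,0],0,0],[[0,-0.001,0],0,0],[[0,-0.001,0],0,0],[[0,0,0],0,0],[[0,0,0],0,0],[[0,0,0],0,0],[[0,0,0],0,0],[[0,0,0],0,0],[[0,0,0],0,0]]'

```text
t: 37.4
ee_pos: [0.6316, -0.1402, 0.0129]
tcp_rot: [-90.0, -0.0, 88.1]
wrist_force: [0.6, 5.8, 0.9]
width: 0.004
```

```bash
python3 - <<'E'
from h import *
s=manip.state();print(s['t'],s['ee_pos'],s['wrist_force'],s['width'])
a=grab("scene");c=grab("wrist")
crop(a,140,195,130,100,6,"s22");crop(c,100,130,300,220,2.6,"w22")
E
```

```text
37.4 [ 0.63156704 -0.14021327  0.01287735] [0.58996981 5.7760768  0.90923979] 0.004484307632404708
```

View pics/w22.png

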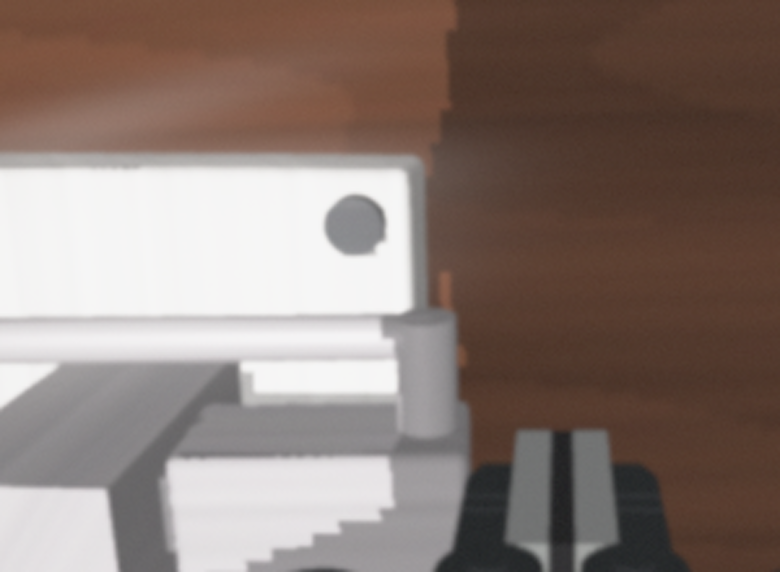

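>>> step_arm --series '[[[0,-0.001,0],0,0],[[0,-0.001,0],0,0],[[0,-0.001,0],0,0],[[0,0,0],0,0],[[0,0,0],0,0],[[0,0,0],0,0],[[0,0,0],0,0],[[0,0,0],0,0],[[0,0,0],0,0],[[0,0,0],0,0]]'

```text
t: 38.75
ee_pos: [0.6319, -0.1405, 0.0132]
tcp_rot: [-90.0, -0.2, 88.2]
wrist_force: [-0.2, 10.6, 3.7]
width: -0.0
```

```bash
python3 - <<'E'
from h import *
s=manip.state();print(s['t'],s['ee_pos'],s['wrist_force'],s['width'])
a=grab("scene")
crop(a,145,235,80,55,10,"s23")
E
```

```text
38.75 [ 0.63192743 -0.14049138  0.01319772] [-0.23323317 10.55210234  3.66658869] -7.84387607014525e-05
```

View pics/s23.png

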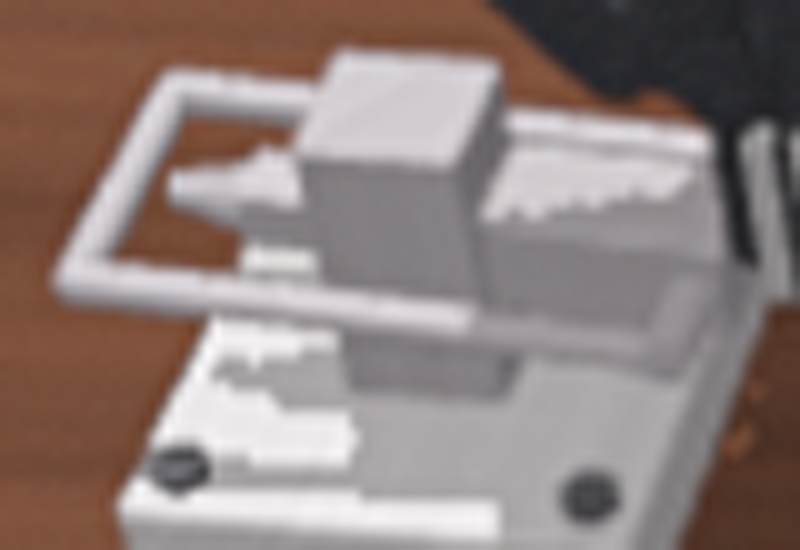

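Commanding 3 mm more moved it only 0.3 mm at 10 N, and the tip stays at the same pixel (170,188), so the shoulder is bearing on the spindle. I'll back off and rise clear.

>>> step_arm --series '[[[0,0.003,0],0,0],[[0,0.008,0],0,0],[[0,0.015,0],0,0],[[0,0.015,0.01],0,0],[[0,0.01,0.03],0,0],[[0,0.01,0.04],0,0],[[0,0.01,0.04],0,0],[[0,0,0.03],0,0],[[0,0,0],0,0],[[0,0,0],0,0]]'

```text
t: 40.05
ee_pos: [0.631, -0.0725, 0.1625]
tcp_rot: [-90.0, 0.0, 88.1]
wrist_force: [-0.1, -0.2, 0.2]
width: -0.004
```

```bash
python3 - <<'E'
from h import *
np.set_printoptions(precision=4,suppress=True)
s=manip.state();print(s['t'],s['ee_pos'],s['wrist_force'],s['width'])
a=grab("scene","s24f");b=grab("side","d24");crop(a,145,235,80,55,10,"s24")
import numpy as np
o=cv2.imread("pics/scene0.png");n=cv2.imread("pics/s24f.png")
for nm,(y0,y1,x0,x1) in dict(meter=(180,228,118,208),mug=(222,300,465,542),sd=(298,325,322,460)).items():
    print(nm,cv2.absdiff(o,n)[y0:y1,x0:x1].mean())
E
```

```text
40.05 [ 0.631  -0.0725  0.1625] [-0.0594 -0.1968  0.2192] -0.003603330544476799
meter 1.673070987654321
mug 1.8997113997113997
sd 8.221417069243156
```

View pics/s24f.png

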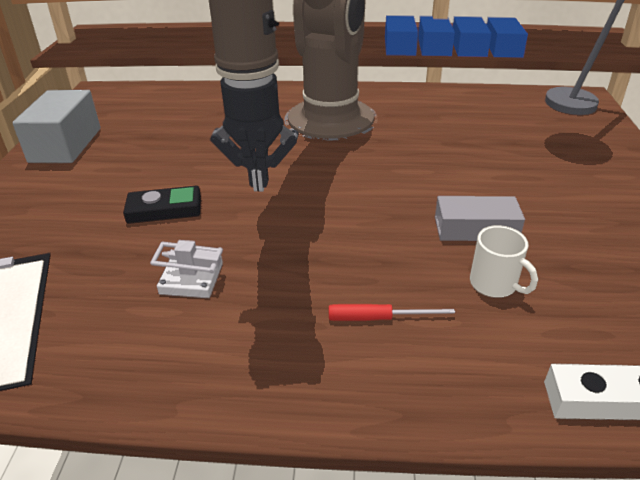

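View pics/s24.png

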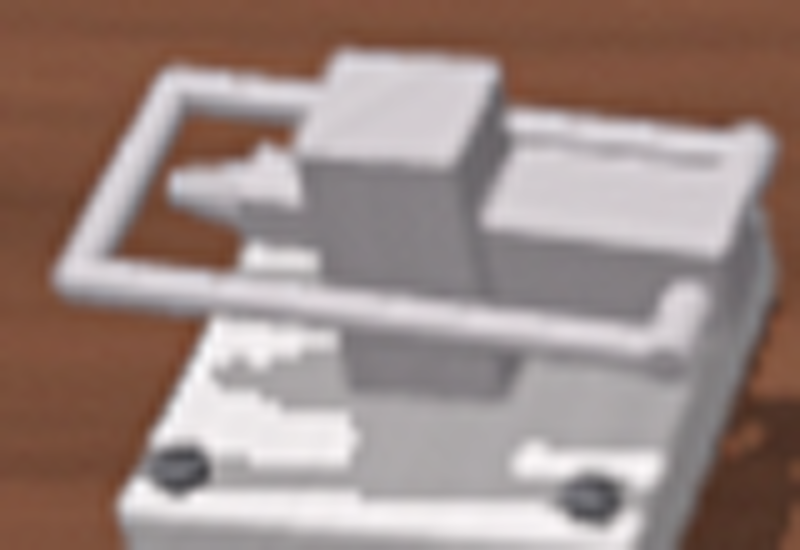

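The pin is home, the bail is shut with its bar beyond the tip, and the meter, mug and screwdriver sit on their original pixels; the screwdriver's image difference is only the arm's shadow. Handing in.

```bash
python3 -c "
from plant import manip
print(manip.finish_job())"
```

```text
the job is handed in; nothing more can be done
None
```

The job is done and was handed in at about 40 s. I drew the pin out by the shank, laid it on the bench and released it. Then I took it by the head, pushed it through the spindle's cross hole, and swung the bail up and over until it snapped shut.

**Last checks**
- **Pin home:** a push of about 10 N on the head moved it only 0.3 mm, so it is against a hard stop. The nose stands about 32 mm past the far face by camera, where 30 mm was expected.
- **Bail shut:** the bar is at y ≈ −0.262, beyond the tip at about −0.255.
- **Bystanders:** the meter, mug and screwdriver are where they were. The screwdriver's image difference was larger (8 against under 2 for the others), but that is the arm's shadow crossing it.
- **Robot:** it is clear of everything, with no force at the wrist.

**What did not go as expected**
- **First grip missed:** the fingers closed above the shank because the finger ends stand about 30 mm short of the reported TCP. I went lower by force and picture, and the second grip held.
- **Bail slipped early:** the bar slid out of the pads near upright, so it snapped shut when I lifted the fingers away rather than on a planned release.
- **Slight droop:** the pin sags a little within the hole's clearance. After release the tip showed 1–2 mm from its pushed-home position in the picture, and the later push did not move it.

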